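# Slide the wash bottle into its dock, press it home and shut the gate

### The arm

A 6-joint arm with a two-finger parallel gripper is mounted at the origin on a cart in front of the work surface, level with it; the furniture and walls round the work are solid. World frame = base frame: x ahead of the robot, y to its left, z up, the work surface at z = 0. Lengths are in m, angles in rad, forces in N, time in s.
With the tool pointing down it reaches from about 0.275 to 0.875 m from the base axis. Payload 12.5 kg.
Tool frame: the origin (TCP) lies at the very end of the fingers, on their centre line; the grasp point (between the pads) lies 19 mm behind it (ctrl.grasp_offset is the z of the grasp point in the tool frame, in m); z points along the fingers, y is the direction in which the jaws open and shut (so a half turn about z gives the same grasp; the last joint's range is limited). The gripper opens to 85 mm and grips with 20 to 120 N. Pads are 22 mm wide; open, the fingers measure 114 mm over their backs; the gripper's body (76 mm by 85 mm) begins 54 mm behind the grasp point. The pads swing forward as they close: fully open they stand 13 mm farther back than shut.
Start: joints at [1.231, 0.351, 1.652, -0, 1.139, -0.085], TCP at [0.139, 0.532, 0.231] pointing down, gripper open.
Joint ranges: [-2.75, 2.75], [-0.79, 2.1], [0.01, 2.65], [-1.57, 4.71], [0.07, 3.14], [-2.87, 2.87]. Speed limits (rad/s): [2.22, 2.22, 2.79, 3.14, 3.14, 3.14].

### API

Orientations are given as a unit quaternion [x, y, z, w].
In Python, from bench import telemetry, vision, order, ctrl gives the robot as it stands.
- The arm moves only by the tool drive_tool, never from a script. Its argument "motion" is a list of rows, each an object of numbers: "tx", "ty", "tz": the shift along the tool's x, y, z in mm; "rx", "ry", "rz": the turn, a rotation vector about the tool's x, y, z in degrees; "grip": the finger opening in mm, from 0 to 85.4. A call has 1 to 12 rows; each row shifts and turns the commanded pose from where the row before left it, along the tool's axes as they then stand; what a row does not reach is not made up. A row lasts 1/12 s, in which the tool goes at most 41.7 mm and 7.16 degrees, less where a joint would pass 70% of its speed; a pose out of reach is approached as far as the arm can. A call with a gripper value outside its range is refused whole. The fingers move at their own pace and stop on an object; the grip force is fixed at half the most. Time passes only in rows, so rows that do not move let the fingers close. It gives the time, the measured TCP pose, the force and the opening at its end, in the units of the state.
- telemetry.observe(): the state, without advancing time (a new reading comes with each control period).
- vision.read_camera(name): name is "scene" or "top" or "wrist"; returns a dict with "frame" (400x640x3 uint8, red, green, blue), "fx", "fy", "cx", "cy" (pixels), "world_from_camera" (4x4, takes a point from camera to world coordinates). Camera axes: x right, y down, z forward; pixel columns grow to the right and rows downward; lengths in m; the calibration is good to about 2 mm. The wrist camera is an equidistant fisheye: a pixel r from the principal point sees the ray r / f radians off the axis. A picture is of the moment at which its call begins. There is no depth.
- order.finish_job(): hands the job in, once; it reports no verdict.
The state is a dict: "time": time; "joint_positions": joint angles; "joint_velocities": joint speeds; "tau": joint torques, N m; "tool_pos": TCP position; "tool_rot": TCP orientation; "ft_force": force on the tool from outside, world axes, zero at the start; "moment": the same for the moment, N m; "opening": finger opening in m.
Only numpy, scipy, OpenCV 4.12 (cv2) and the standard library are available. Lean on these libraries where they do the work, as an engineer would, in place of code of your own. Each camera call takes 0.05 s, during which the arm holds its last target.

### The job

Without gripping, lifting or tipping it, push the tall white wash bottle along the bench, in the lowest third of its body, into the white dock. Push it gently but firmly home so that it presses the black spring pad at the back with about 10 N for a good second (never over 15 N), then back off and swing the red gate bar fully shut behind it. Leave the other bottle, the vial and the dish where they stand.

Things in the scene. Friction and masses are not known exactly. Their poses are not given: they have to be found in the camera images.
- wash_mid (a point): Wash bottle, white squeeze body 65 mm across, red cap and thin bent spout, 205 mm tall, 0.28 to 0.44 kg, standing on the bench. The point lies on the axis of the round body, 100 mm above its underside; z up. The body is straight to 120 mm high; on the bench it may topple when pushed higher than 40 mm; sliding it takes 1 to 4 N.
- dock: White U-shaped dock fixed on the bench, no floor. Origin on the bench where the bottle's axis comes when it first touches the pad in its foremost setting; x into the dock, z up. Walls 60 mm high, 71 mm apart, from x=0 to 70 mm; lips flare to 96 mm at x=-34 mm. Spring pad (60 wide, z 8 to 60 mm) faces the mouth at x=33 to 47 mm (setting unknown, to be felt); 3.5 N/mm, bottoms after 9 mm.
- gate (a joint): Red gate bar, 8 mm thick, 104 mm long, 52 to 68 mm above the bench; 86 mm from its hinge stands a black handle post, 13 mm thick, to 105 mm above the bench. Upright hinge at x=-40, y=60 mm in the dock's frame. Angle 0 = shut, bar along the dock's -y across the mouth with its inner face at x=-36 mm, against a stop; grows as it swings out towards -x; at 1.57 it points along -x. Starts wide open; light friction, stays where left.
- buffer: Clear bottle with blue cap, 54 mm across, 103 mm tall, bystander. Origin at the centre of its underside.
- vial: Small vial with purple cap, 26 mm across, 55 mm tall, bystander. Origin at the centre of its underside.
- petri: Clear round dish, 64 mm across, 16 mm high, bystander. Origin at the centre of its underside.
- wash: The same wash bottle again: origin on its underside, not on its axis (use the point above).

How it is judged:
By the outcome, as a careful person would: the job done as asked, in the order asked, and still so for the second after the job is handed in, with the robot touching nothing.
It also fails if it takes over 66 s, if anything falls off the work surface, if the arm or the gripper's body presses on something with over 40 N, if the wrist force passes 120 N, or if a joint passes its speed limit or range.

## Working session

There is one attempt and no reset: what is moved stays moved. The work goes in short steps, Python scripts to look and compute and a tool call to move; the robot and the scene stay as the last step left them, time stands still between calls to the robot, and variables do not carry over. Pictures are saved under pics/ and viewed, and the job is handed in when it is done.

Besides the shell and the picture viewer there is one more tool, called after "Call:" as name(argument=value, ...), one argument or row to a line, values as JSON. drive_tool: Moves the arm, as the interface text tells. Its arguments: {"type":"object","properties":{"motion":{"type":"array","items":{"type":"object","properties":{"tx":{"type":"number"},"ty":{"type":"number"},"tz":{"type":"number"},"rx":{"type":"number"},"ry":{"type":"number"},"rz":{"type":"number"},"grip":{"type":"number"}}}}},"required":["motion"]}

```bash
mkdir -p pics; ls
cat > h.py <<'E'
import numpy as np, cv2
from bench import telemetry, vision, order, ctrl
def snap(n,fn):
    d=vision.read_camera(n); cv2.imwrite('pics/'+fn,cv2.cvtColor(d['frame'],cv2.COLOR_RGB2BGR)); 
    np.savez('pics/'+fn[:-4],**d); return d
def load(fn): return np.load('pics/'+fn+'.npz')
def ray(d,u,v):
    T=np.array(d['world_from_camera']); r=np.array([(u-d['cx'])/d['fx'],(v-d['cy'])/d['fy'],1.0])
    return T[:3,3],T[:3,:3]@r
def onz(d,u,v,z):
    o,r=ray(d,u,v); return o+r*(z-o[2])/r[2]
def two(d1,p1,d2,p2):
    o1,r1=ray(d1,*p1);o2,r2=ray(d2,*p2)
    s=np.linalg.lstsq(np.c_[r1,-r2],o2-o1,rcond=None)[0]
    a=o1+s[0]*r1;b=o2+s[1]*r2
    return (a+b)/2,np.linalg.norm(a-b)
E
python3 - <<'E'
from h import *
print(telemetry.observe())
for n in('scene','top','wrist'):
    d=snap(n,n+'0.png'); print(n,d['fx'],d['cx'],d['cy'],np.round(d['world_from_camera'],3).tolist())
E
```

```text
pics
{'time': 0.0, 'joint_positions': array([ 1.23141482e+00,  3.51232535e-01,  1.65241770e+00, -3.31013974e-05,
        1.13912718e+00, -8.46123237e-02]), 'joint_velocities': array([-8.82156359e-04,  5.68820712e-05,  2.85182184e-04,  3.43482824e-04,
       -8.06812935e-04,  1.61346343e-03]), 'tau': array([ 6.98427211e-04, -5.06103158e+01, -2.91403127e+01, -3.78928121e-05,
        4.50146399e-03,  5.33449295e-06]), 'tool_pos': array([0.13848963, 0.53193218, 0.23076289]), 'tool_rot': array([ 1.27033462e-01,  9.91898255e-01, -5.82279362e-04, -1.09952026e-04]), 'ft_force': array([ 0.49813698,  0.09154473, -1.11559674]), 'moment': array([-0.03108159,  0.03675903,  0.0114719 ]), 'opening': 0.08499188549272713}
scene 516.4004599496213 326.4606325753911 205.24921849886223 [[-0.882, -0.323, 0.342, 0.274], [-0.47, 0.627, -0.622, 0.307], [-0.014, -0.709, -0.705, 0.676], [0.0, 0.0, 0.0, 1.0]]
top 378.4230638831938 316.9007797203348 199.89358258317836 [[0.025, -0.998, 0.065, 0.529], [-1.0, -0.025, 0.011, -0.214], [-0.009, -0.065, -0.998, 0.93], [0.0, 0.0, 0.0, 1.0]]
wrist 309.70691628693146 315.9087281711704 201.0127839915023 [[0.253, 0.923, 0.29, 0.065], [0.968, -0.241, -0.077, 0.551], [-0.001, 0.3, -0.954, 0.374], [0.0, 0.0, 0.0, 1.0]]
```

View pics/scene0.png

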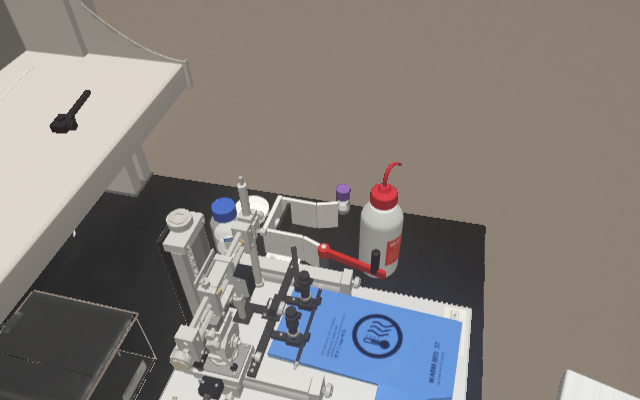

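View pics/top0.png

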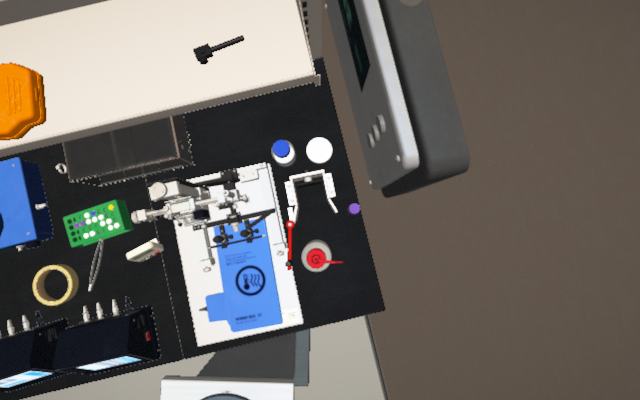

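View pics/wrist0.png

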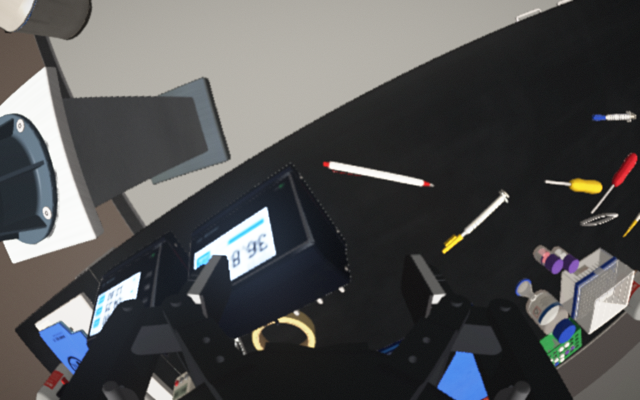

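The top view shows the bottle near (316,257), the dock mouth opening down at about (290–337, 175–220), the gate hinge at about (291,223) with its post at (289,266), and the vial at (354,209). I'll enlarge these before measuring.

Run:
```python
from h import *
a=cv2.imread('pics/top0.png')[130:310,260:400]; cv2.imwrite('pics/topc.png',cv2.resize(a,None,fx=4.2,fy=3.3,interpolation=cv2.INTER_CUBIC) if 0 else cv2.resize(a,None,fx=3.3,fy=3.3,interpolation=cv2.INTER_CUBIC))
a=cv2.imread('pics/scene0.png')[150:300,200:420]; cv2.imwrite('pics/scenec.png',cv2.resize(a,None,fx=3.6,fy=3.6,interpolation=cv2.INTER_CUBIC))
```

```text
(no output)
```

View pics/topc.png

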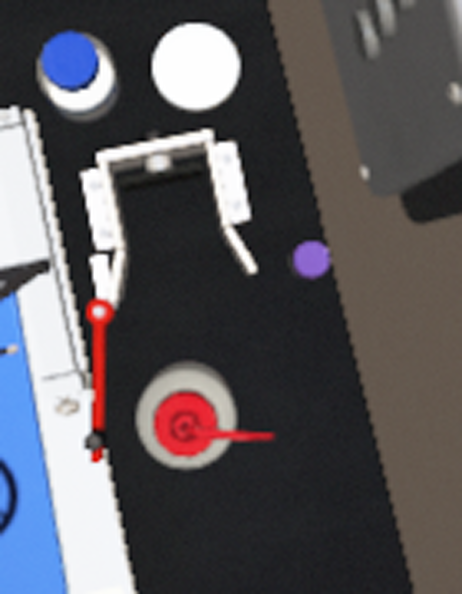

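View pics/scenec.png

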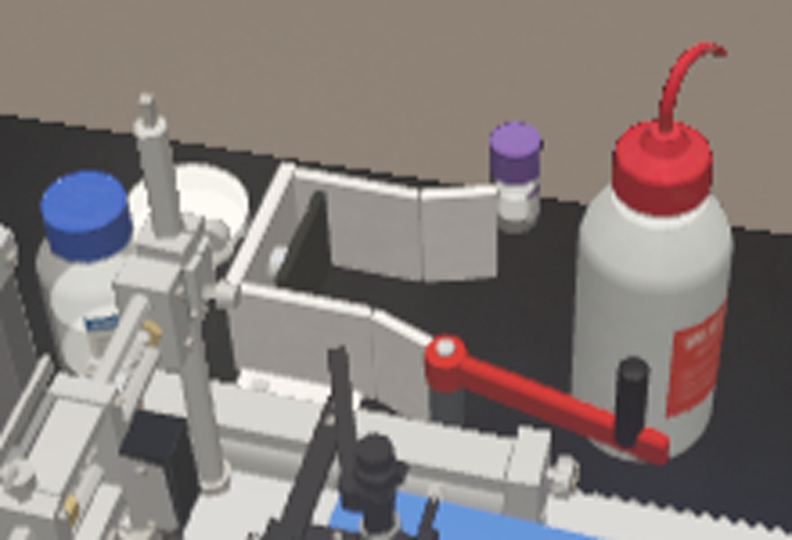

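```bash
cat > m.py <<'E'
from h import *
t=load('top0');s=load('scene0')
T=lambda u,v:(260+u/3.3,130+v/3.3)
S=lambda u,v:(200+u/3.6,150+v/3.6)
P={'hinge':((99,312),(446,346)),'post':((95,441),(632,365)),'Rjunc':((226,225),(420,190)),'Rlipend':((253,271),(497,188)),
'Ljunc':((122,243),(372,312)),'backL':((99,158),(236,285)),'backR':((212,134),(291,166)),'cap':((186,424),(663,160)),'vial':((311,259),(516,140)),'buf':((70,60),(85,190))}
for k,(a,b) in P.items():
    p,e=two(t,T(*a),s,S(*b)); print(k,np.round(p*1000,1),'gap',round(e*1000,1))
# bottle by mask: white/grey body outline in top
c=P['cap']
print('topring z=120..', [np.round(onz(t,*T(187,416),z)*1000,1) for z in (.12,.13,.145)])
E
python3 m.py
```

```text
hinge [ 528.  -145.2   71.7] gap 1.0
post [ 443.7 -147.5  102.8] gap 1.6
Rjunc [ 589.7 -231.6   61.8] gap 1.1
Rlipend [ 558.5 -251.    60.1] gap 0.4
Ljunc [ 575.2 -159.3   55.1] gap 2.2
backL [ 634.7 -141.5   60.4] gap 1.2
backR [ 654.  -220.2   58.9] gap 0.7
cap [ 460.8 -207.6  157.7] gap 0.7
vial [ 568.5 -291.6   53.2] gap 0.2
buf [ 694.8 -123.8  108.6] gap 0.8
topring z=120.. [array([ 462.2, -208. ,  120. ]), array([ 463.1, -208. ,  130. ]), array([ 464.3, -208.2,  145. ])]
```

Points check out: hinge top z is 72 mm, walls 60 mm and post 103 mm. Dock origin is about (580.5, −194.7), yaw 13°. The bottle axis is about (461.5, −208), which is dock (−119, +14). Now moving in an arc behind the bottle.

Call:
drive_tool(
  motion=[
    {"tx": -24,"ty": -22,"tz": -2,"grip": 30},
    {"tx": -24,"ty": -22,"tz": -2,"grip": 30},
    {"tx": -24,"ty": -22,"tz": -2,"grip": 30},
    {"tx": -24,"ty": -22,"tz": -2,"grip": 30},
    {"tx": -24,"ty": -22,"tz": -2,"grip": 30},
    {"tx": -24,"ty": -22,"tz": -2,"grip": 30},
    {"tx": -24,"ty": -22,"tz": -2,"grip": 30},
    {"tx": -24,"ty": -22,"tz": -2,"grip": 30},
    {"tx": -24,"ty": -22,"tz": -2,"grip": 30},
    {"tx": -24,"ty": -22,"tz": -2,"grip": 30},
    {"tx": -24,"ty": -22,"tz": -2,"grip": 30},
    {"tx": -24,"ty": -22,"tz": -2,"grip": 30},
  ],
)

```text
schema error: expected keys tx, ty, tz, rx, ry, rz, grip
```

Call:
drive_tool(
  motion=[
    {"tx": -9,"ty": -33,"grip": 30},
    {"tx": -9,"ty": -33,"grip": 30},
    {"tx": -9,"ty": -33,"grip": 30},
    {"tx": -9,"ty": -33,"grip": 30},
    {"tx": -9,"ty": -33,"grip": 30},
    {"tx": -9,"ty": -33,"grip": 30},
    {"tx": -9,"ty": -33,"grip": 30},
    {"tx": -9,"ty": -33,"grip": 30},
    {"tx": -9,"ty": -33,"grip": 30},
    {"tx": -9,"ty": -33,"grip": 30},
    {"tx": -9,"ty": -33,"grip": 30},
    {"tx": -9,"ty": -33,"grip": 30},
  ],
)

```text
schema error: expected keys tx, ty, tz, rx, ry, rz, grip
```

```bash
cat > st.py <<'E'
from h import *
from scipy.spatial.transform import Rotation as R
O=np.array([.5805,-.1947,0]);yaw=np.radians(13)
D=np.array([[np.cos(yaw),-np.sin(yaw),0],[np.sin(yaw),np.cos(yaw),0],[0,0,1]])
def st():
    o=telemetry.observe();Rm=R.from_quat(o['tool_rot']).as_matrix()
    print('t',round(o['time'],2),'tcp',np.round(o['tool_pos']*1000,1),'dock',np.round(D.T@(o['tool_pos']-O)*1000,1),'open',round(o['opening']*1000,1))
    print('j',np.round(o['joint_positions'],2),'F',np.round(o['ft_force'],1),'Fdock',np.round(D.T@o['ft_force'],1))
    print('tool axes in dock (cols x,y,z)\n',np.round(D.T@Rm,3))
    return o,Rm
E
python3 -c "from st import *;st()"
```

```text
t 0.15 tcp [138.5 532.  230.9] dock [-267.2  807.5  230.9] open 85.0
j [ 1.23  0.35  1.65 -0.    1.14 -0.08] F [-1.3  0.3 -0.1] Fdock [-1.2  0.6 -0.1]
tool axes in dock (cols x,y,z)
 [[-0.886  0.463 -0.   ]
 [ 0.463  0.886 -0.001]
 [ 0.    -0.001 -1.   ]]
```

Call:
drive_tool(
  motion=[
    {"tx": -24,"ty": -22,"tz": -2,"rx": 0,"ry": 0,"rz": 0,"grip": 30},
    {"tx": -24,"ty": -22,"tz": -2,"rx": 0,"ry": 0,"rz": 0,"grip": 30},
    {"tx": -24,"ty": -22,"tz": -2,"rx": 0,"ry": 0,"rz": 0,"grip": 30},
    {"tx": -24,"ty": -22,"tz": -2,"rx": 0,"ry": 0,"rz": 0,"grip": 30},
    {"tx": -24,"ty": -22,"tz": -2,"rx": 0,"ry": 0,"rz": 0,"grip": 30},
    {"tx": -24,"ty": -22,"tz": -2,"rx": 0,"ry": 0,"rz": 0,"grip": 30},
    {"tx": -24,"ty": -22,"tz": -2,"rx": 0,"ry": 0,"rz": 0,"grip": 30},
    {"tx": -24,"ty": -22,"tz": -2,"rx": 0,"ry": 0,"rz": 0,"grip": 30},
    {"tx": -24,"ty": -22,"tz": -2,"rx": 0,"ry": 0,"rz": 0,"grip": 30},
    {"tx": -24,"ty": -22,"tz": -2,"rx": 0,"ry": 0,"rz": 0,"grip": 30},
    {"tx": -24,"ty": -22,"tz": -2,"rx": 0,"ry": 0,"rz": 0,"grip": 30},
    {"tx": -24,"ty": -22,"tz": -2,"rx": 0,"ry": 0,"rz": 0,"grip": 30},
  ],
)

```text
time: 1.15
tool_pos: [0.3512, 0.2027, 0.2554]
tool_rot: [0.127, 0.992, 0.0, 0.0]
ft_force: [0.6, 0.9, -0.8]
opening: 0.0302
```

```bash
python3 -c "from st import *;st()"
```

```text
t 1.15 tcp [351.2 202.7 255.4] dock [-134.   438.8  255.4] open 30.2
j [ 0.41  0.05  1.96 -0.    1.13 -0.91] F [ 0.6  0.9 -0.8] Fdock [ 0.8  0.7 -0.8]
tool axes in dock (cols x,y,z)
 [[-0.886  0.463  0.   ]
 [ 0.463  0.886  0.   ]
 [-0.     0.    -1.   ]]
```

Call:
drive_tool(
  motion=[
    {"tx": -10,"ty": -33,"tz": 0,"rx": 0,"ry": 0,"rz": 0,"grip": 30},
    {"tx": -10,"ty": -33,"tz": 0,"rx": 0,"ry": 0,"rz": 0,"grip": 30},
    {"tx": -10,"ty": -33,"tz": 0,"rx": 0,"ry": 0,"rz": 0,"grip": 30},
    {"tx": -10,"ty": -33,"tz": 0,"rx": 0,"ry": 0,"rz": 0,"grip": 30},
    {"tx": -10,"ty": -33,"tz": 0,"rx": 0,"ry": 0,"rz": 0,"grip": 30},
    {"tx": -10,"ty": -33,"tz": 0,"rx": 0,"ry": 0,"rz": 0,"grip": 30},
    {"tx": -10,"ty": -33,"tz": 0,"rx": 0,"ry": 0,"rz": 0,"grip": 30},
    {"tx": -10,"ty": -33,"tz": 0,"rx": 0,"ry": 0,"rz": 0,"grip": 30},
    {"tx": -10,"ty": -33,"tz": 0,"rx": 0,"ry": 0,"rz": 0,"grip": 30},
    {"tx": -10,"ty": -33,"tz": 0,"rx": 0,"ry": 0,"rz": 0,"grip": 30},
    {"tx": -10,"ty": -33,"tz": 0,"rx": 0,"ry": 0,"rz": 0,"grip": 30},
    {"tx": -10,"ty": -33,"tz": 0,"rx": 0,"ry": 0,"rz": 0,"grip": 30},
  ],
)

```text
time: 2.15
tool_pos: [0.3666, -0.2111, 0.2553]
tool_rot: [0.127, 0.992, 0.0, 0.0]
ft_force: [1.4, 1.6, 1.2]
opening: 0.0304
```

Call:
drive_tool(
  motion=[
    {"tx": 0,"ty": 0,"tz": 0,"rx": 0,"ry": 0,"rz": -6.9,"grip": 30},
    {"tx": 0,"ty": 0,"tz": 0,"rx": 0,"ry": 0,"rz": -6.9,"grip": 30},
    {"tx": 0,"ty": 0,"tz": 0,"rx": 0,"ry": 0,"rz": -6.9,"grip": 30},
    {"tx": 0,"ty": 0,"tz": 0,"rx": 0,"ry": 0,"rz": -6.9,"grip": 30},
    {"tx": 0,"ty": 0,"tz": 0,"rx": 0,"ry": 0,"rz": 0,"grip": 30},
  ],
)

```text
time: 2.57
tool_pos: [0.3669, -0.2093, 0.2551]
tool_rot: [-0.116, 0.993, 0.0, -0.0]
ft_force: [-0.4, -0.6, 0.2]
opening: 0.0298
```

```bash
python3 -c "
from st import *;st();snap('wrist','w1.png')"
```

```text
t 2.57 tcp [ 366.9 -209.3  255.1] dock [-211.4   33.8  255.1] open 29.8
j [-0.63  0.09  1.93 -0.    1.13 -2.43] F [-0.4 -0.6  0.2] Fdock [-0.6 -0.5  0.2]
tool axes in dock (cols x,y,z)
 [[-1.    -0.005 -0.   ]
 [-0.005  1.     0.   ]
 [ 0.     0.    -1.   ]]
```

View pics/w1.png

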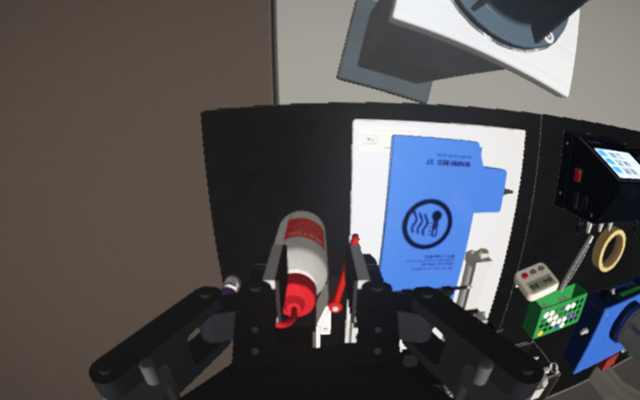

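Call:
drive_tool(
  motion=[
    {"tx": 0,"ty": 0,"tz": 0,"rx": 0,"ry": -5,"rz": 0,"grip": 30},
    {"tx": 0,"ty": 0,"tz": 0,"rx": 0,"ry": -5,"rz": 0,"grip": 30},
    {"tx": 0,"ty": 0,"tz": 0,"rx": 0,"ry": -5,"rz": 0,"grip": 30},
    {"tx": 0,"ty": 0,"tz": 0,"rx": 0,"ry": 0,"rz": 0,"grip": 30},
  ],
)

```text
time: 2.95
tool_pos: [0.366, -0.2091, 0.2549]
tool_rot: [-0.109, 0.985, 0.015, 0.131]
ft_force: [0.6, -0.1, -0.4]
opening: 0.0299
```

```bash
python3 -c "
from st import *;st()
d=load('w1')
def fray(u,v):
    x=u-d['cx'];y=v-d['cy'];r=np.hypot(x,y);th=r/d['fx']
    c=np.array([x/r*np.sin(th),y/r*np.sin(th),np.cos(th)]);T=d['world_from_camera'];return T[:3,3],T[:3,:3]@c
for p in [(302,212),(283,222),(327,224)]:
    o,r=fray(*p);w=o+r*(-o[2]/r[2]);print(p,np.round(w*1000),np.round(D.T@(w-O)*1000))
"
```

```text
t 2.95 tcp [ 366.  -209.1  254.9] dock [-212.3   34.2  254.9] open 29.9
j [-0.77 -0.    2.04  0.27  0.97 -2.7 ] F [ 0.6 -0.1 -0.4] Fdock [ 0.6 -0.2 -0.4]
tool axes in dock (cols x,y,z)
 [[-0.965  0.006  0.262]
 [ 0.006  1.     0.   ]
 [-0.262  0.002 -0.965]]
(302, 212) [ 435. -214.    0.] [-146.   14.    0.]
(283, 222) [ 455. -236.    0.] [-131.  -12.    0.]
(327, 224) [ 444. -176.    0.] [-129.   49.    0.]
```

Joint 6 runs toward its limit with this wrist turn, so I'll untilt and turn the tool half round (same jaw axis).

Call:
drive_tool(
  motion=[
    {"tx": 0,"ty": 0,"tz": 0,"rx": 0,"ry": 5,"rz": 0,"grip": 30},
    {"tx": 0,"ty": 0,"tz": 0,"rx": 0,"ry": 5,"rz": 0,"grip": 30},
    {"tx": 0,"ty": 0,"tz": 0,"rx": 0,"ry": 5,"rz": 0,"grip": 30},
    {"tx": 0,"ty": 0,"tz": 0,"rx": 0,"ry": 0,"rz": 7,"grip": 30},
    {"tx": 0,"ty": 0,"tz": 0,"rx": 0,"ry": 0,"rz": 7,"grip": 30},
    {"tx": 0,"ty": 0,"tz": 0,"rx": 0,"ry": 0,"rz": 7,"grip": 30},
    {"tx": 0,"ty": 0,"tz": 0,"rx": 0,"ry": 0,"rz": 7,"grip": 30},
    {"tx": 0,"ty": 0,"tz": 0,"rx": 0,"ry": 0,"rz": 7,"grip": 30},
    {"tx": 0,"ty": 0,"tz": 0,"rx": 0,"ry": 0,"rz": 7,"grip": 30},
    {"tx": 0,"ty": 0,"tz": 0,"rx": 0,"ry": 0,"rz": 7,"grip": 30},
    {"tx": 0,"ty": 0,"tz": 0,"rx": 0,"ry": 0,"rz": 7,"grip": 30},
    {"tx": 0,"ty": 0,"tz": 0,"rx": 0,"ry": 0,"rz": 7,"grip": 30},
  ],
)

```text
time: 3.95
tool_pos: [0.3672, -0.2094, 0.2554]
tool_rot: [0.427, 0.904, -0.001, -0.001]
ft_force: [-0.2, 0.5, -0.4]
opening: 0.0299
```

Call:
drive_tool(
  motion=[
    {"tx": 0,"ty": 0,"tz": 0,"rx": 0,"ry": 0,"rz": 7,"grip": 30},
    {"tx": 0,"ty": 0,"tz": 0,"rx": 0,"ry": 0,"rz": 7,"grip": 30},
    {"tx": 0,"ty": 0,"tz": 0,"rx": 0,"ry": 0,"rz": 7,"grip": 30},
    {"tx": 0,"ty": 0,"tz": 0,"rx": 0,"ry": 0,"rz": 7,"grip": 30},
    {"tx": 0,"ty": 0,"tz": 0,"rx": 0,"ry": 0,"rz": 7,"grip": 30},
    {"tx": 0,"ty": 0,"tz": 0,"rx": 0,"ry": 0,"rz": 7,"grip": 30},
    {"tx": 0,"ty": 0,"tz": 0,"rx": 0,"ry": 0,"rz": 7,"grip": 30},
    {"tx": 0,"ty": 0,"tz": 0,"rx": 0,"ry": 0,"rz": 7,"grip": 30},
    {"tx": 0,"ty": 0,"tz": 0,"rx": 0,"ry": 0,"rz": 7,"grip": 30},
    {"tx": 0,"ty": 0,"tz": 0,"rx": 0,"ry": 0,"rz": 7,"grip": 30},
    {"tx": 0,"ty": 0,"tz": 0,"rx": 0,"ry": 0,"rz": 7,"grip": 30},
    {"tx": 0,"ty": 0,"tz": 0,"rx": 0,"ry": 0,"rz": 7,"grip": 30},
  ],
)

```text
time: 4.95
tool_pos: [0.3673, -0.2095, 0.2555]
tool_rot: [0.922, 0.386, -0.001, 0.0]
ft_force: [0.4, 0.4, -0.0]
opening: 0.0304
```

Call:
drive_tool(
  motion=[
    {"tx": 0,"ty": 0,"tz": 0,"rx": 0,"ry": 0,"rz": 7,"grip": 30},
    {"tx": 0,"ty": 0,"tz": 0,"rx": 0,"ry": 0,"rz": 7,"grip": 30},
    {"tx": 0,"ty": 0,"tz": 0,"rx": 0,"ry": 0,"rz": 7,"grip": 30},
    {"tx": 0,"ty": 0,"tz": 0,"rx": 0,"ry": 0,"rz": 7,"grip": 30},
    {"tx": 0,"ty": 0,"tz": 0,"rx": 0,"ry": 0,"rz": 5,"grip": 30},
    {"tx": 0,"ty": 0,"tz": 0,"rx": 0,"ry": 5,"rz": 0,"grip": 30},
    {"tx": 0,"ty": 0,"tz": 0,"rx": 0,"ry": 5,"rz": 0,"grip": 30},
    {"tx": 0,"ty": 0,"tz": 0,"rx": 0,"ry": 5,"rz": 0,"grip": 30},
    {"tx": 0,"ty": 0,"tz": 0,"rx": 0,"ry": 0,"rz": 0,"grip": 30},
  ],
)

```text
time: 5.7
tool_pos: [0.3661, -0.2092, 0.255]
tool_rot: [0.985, 0.11, 0.13, -0.015]
ft_force: [-0.8, -0.2, 0.2]
opening: 0.0295
```

```bash
python3 -c "
from st import *;st()"
```

```text
t 5.7 tcp [ 366.1 -209.2  255. ] dock [-212.1   34.1  255. ] open 29.5
j [-0.77 -0.    2.04  0.27  0.97  0.44] F [-0.8 -0.2  0.2] Fdock [-0.9 -0.   0.2]
tool axes in dock (cols x,y,z)
 [[ 0.966 -0.004  0.26 ]
 [-0.005 -1.     0.   ]
 [ 0.26  -0.001 -0.966]]
```

Call:
drive_tool(
  motion=[
    {"tx": 0,"ty": 0,"tz": 0,"rx": 0,"ry": 5,"rz": 0,"grip": 30},
    {"tx": 0,"ty": 0,"tz": 0,"rx": 0,"ry": 5,"rz": 0,"grip": 30},
    {"tx": 0,"ty": 0,"tz": 0,"rx": 0,"ry": 5,"rz": 0,"grip": 30},
    {"tx": 0,"ty": 0,"tz": 0,"rx": 0,"ry": 5,"rz": 0,"grip": 30},
    {"tx": 0,"ty": 0,"tz": 0,"rx": 0,"ry": 0,"rz": 0,"grip": 30},
  ],
)

```text
time: 6.12
tool_pos: [0.3663, -0.2087, 0.2543]
tool_rot: [0.948, 0.107, 0.299, -0.036]
ft_force: [-1.0, -0.4, 0.4]
opening: 0.03
```

```bash
python3 -c "
from st import *;st()"
```

```text
t 6.12 tcp [ 366.3 -208.7  254.3] dock [-211.8   34.6  254.3] open 30.0
j [-0.98 -0.04  2.19  0.75  0.91 -0.09] F [-1.  -0.4  0.4] Fdock [-1.1 -0.2  0.4]
tool axes in dock (cols x,y,z)
 [[ 0.819 -0.001  0.574]
 [-0.004 -1.     0.003]
 [ 0.574 -0.005 -0.819]]
```

Call:
drive_tool(
  motion=[
    {"tx": -11,"ty": 2.5,"tz": 16,"rx": 0,"ry": 0,"rz": 0,"grip": 30},
    {"tx": -11,"ty": 2.5,"tz": 16,"rx": 0,"ry": 0,"rz": 0,"grip": 30},
    {"tx": -11,"ty": 2.5,"tz": 16,"rx": 0,"ry": 0,"rz": 0,"grip": 30},
    {"tx": -11,"ty": 2.5,"tz": 16,"rx": 0,"ry": 0,"rz": 0,"grip": 30},
    {"tx": -11,"ty": 2.5,"tz": 16,"rx": 0,"ry": 0,"rz": 0,"grip": 30},
    {"tx": -11,"ty": 2.5,"tz": 16,"rx": 0,"ry": 0,"rz": 0,"grip": 30},
    {"tx": -11,"ty": 2.5,"tz": 16,"rx": 0,"ry": 0,"rz": 0,"grip": 30},
    {"tx": -11,"ty": 2.5,"tz": 16,"rx": 0,"ry": 0,"rz": 0,"grip": 30},
    {"tx": 0,"ty": 0,"tz": 0,"rx": 0,"ry": 0,"rz": 0,"grip": 30},
  ],
)

```text
time: 6.87
tool_pos: [0.3733, -0.2272, 0.0974]
tool_rot: [0.948, 0.108, 0.297, -0.038]
ft_force: [0.4, 1.1, 0.7]
opening: 0.0299
```

```bash
python3 -c "
from st import *;st();snap('scene','s2.png');snap('top','t2.png');snap('wrist','w2.png')"
```

```text
t 6.87 tcp [ 373.3 -227.2   97.4] dock [-209.2   14.9   97.4] open 29.9
j [-0.99  0.35  2.28  1.16  0.63 -0.66] F [0.4 1.1 0.7] Fdock [0.7 1.  0.7]
tool axes in dock (cols x,y,z)
 [[ 0.821  0.002  0.571]
 [-0.002 -1.     0.007]
 [ 0.571 -0.007 -0.821]]
```

View pics/s2.png

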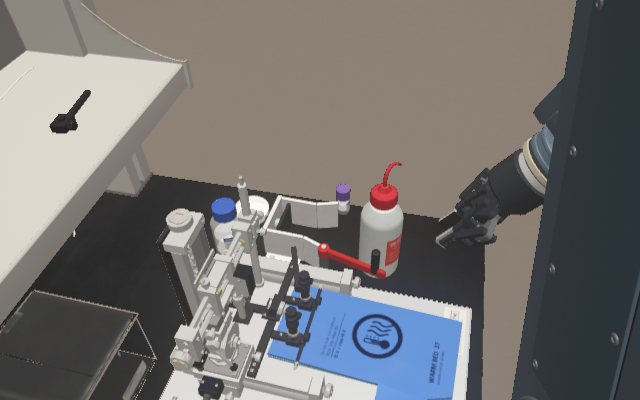

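View pics/t2.png

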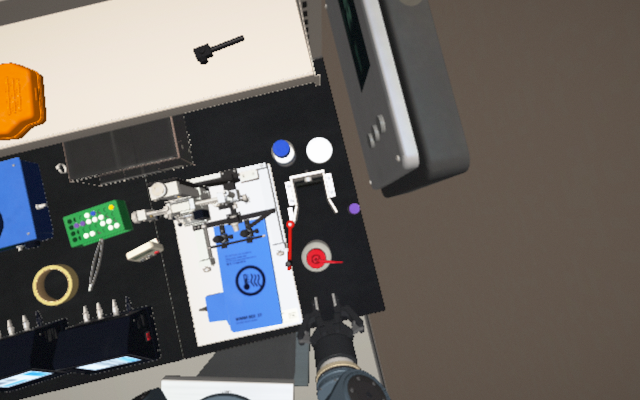

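View pics/w2.png

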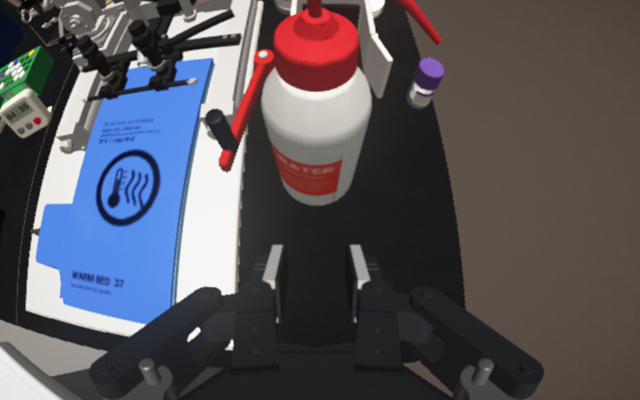

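Call:
drive_tool(
  motion=[
    {"tx": -4.2,"ty": 0,"tz": 13,"rx": 0,"ry": 0,"rz": 0,"grip": 30},
    {"tx": -4.2,"ty": 0,"tz": 13,"rx": 0,"ry": 0,"rz": 0,"grip": 30},
    {"tx": -4.2,"ty": 0,"tz": 13,"rx": 0,"ry": 0,"rz": 0,"grip": 30},
    {"tx": -4.2,"ty": 0,"tz": 13,"rx": 0,"ry": 0,"rz": 0,"grip": 30},
    {"tx": -4.2,"ty": 0,"tz": 13,"rx": 0,"ry": 0,"rz": 0,"grip": 30},
    {"tx": -4.2,"ty": 0,"tz": 13,"rx": 0,"ry": 0,"rz": 0,"grip": 30},
    {"tx": 0,"ty": 0,"tz": 0,"rx": 0,"ry": 0,"rz": 0,"grip": 30},
  ],
)

```text
time: 7.6
tool_pos: [0.3973, -0.2227, 0.0214]
tool_rot: [0.947, 0.108, 0.299, -0.035]
ft_force: [-0.7, 0.6, 1.5]
opening: 0.0302
```

```bash
python3 -c "
from st import *;st();snap('wrist','w3.png')
a=cv2.imread('pics/w3.png');snap('scene','s3.png')
b=cv2.imread('pics/s3.png')[160:300,340:520];cv2.imwrite('pics/s3c.png',cv2.resize(b,None,fx=4,fy=4,interpolation=cv2.INTER_CUBIC))"
```

```text
t 7.6 tcp [ 397.3 -222.7   21.4] dock [-184.9   13.9   21.4] open 30.2
j [-0.93  0.57  2.27  1.52  0.56 -1.02] F [-0.7  0.6  1.5] Fdock [-0.5  0.8  1.5]
tool axes in dock (cols x,y,z)
 [[ 0.819  0.001  0.574]
 [ 0.    -1.     0.002]
 [ 0.574 -0.001 -0.819]]
```

View pics/w3.png

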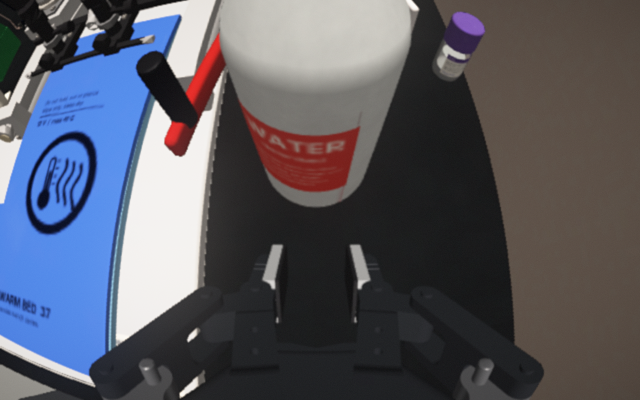

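View pics/s3c.png

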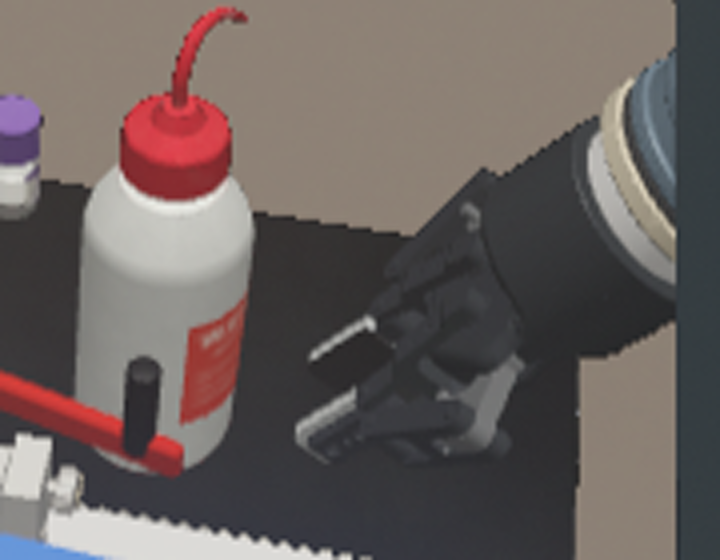

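Call:
drive_tool(
  motion=[
    {"tx": 2.4,"ty": 0,"tz": 2.5,"rx": 0,"ry": 0,"rz": 0,"grip": 30},
    {"tx": 2.4,"ty": 0,"tz": 2.5,"rx": 0,"ry": 0,"rz": 0,"grip": 30},
    {"tx": 2.4,"ty": 0,"tz": 2.5,"rx": 0,"ry": 0,"rz": 0,"grip": 30},
    {"tx": 2.4,"ty": 0,"tz": 2.5,"rx": 0,"ry": 0,"rz": 0,"grip": 30},
    {"tx": 2.4,"ty": 0,"tz": 2.5,"rx": 0,"ry": 0,"rz": 0,"grip": 30},
    {"tx": 2.4,"ty": 0,"tz": 2.5,"rx": 0,"ry": 0,"rz": 0,"grip": 30},
    {"tx": 0,"ty": 0,"tz": 0,"rx": 0,"ry": 0,"rz": 0,"grip": 30},
  ],
)

```text
time: 8.28
tool_pos: [0.4168, -0.2183, 0.0176]
tool_rot: [0.948, 0.108, 0.299, -0.034]
ft_force: [-0.1, 0.4, -0.2]
opening: 0.0302
```

Call:
drive_tool(
  motion=[
    {"tx": 1.2,"ty": 0,"tz": 0.9,"rx": 0,"ry": 0,"rz": 0,"grip": 30},
    {"tx": 1.2,"ty": 0,"tz": 0.9,"rx": 0,"ry": 0,"rz": 0,"grip": 30},
    {"tx": 1.2,"ty": 0,"tz": 0.9,"rx": 0,"ry": 0,"rz": 0,"grip": 30},
    {"tx": 1.2,"ty": 0,"tz": 0.9,"rx": 0,"ry": 0,"rz": 0,"grip": 30},
    {"tx": 1.2,"ty": 0,"tz": 0.9,"rx": 0,"ry": 0,"rz": 0,"grip": 30},
    {"tx": 1.2,"ty": 0,"tz": 0.9,"rx": 0,"ry": 0,"rz": 0,"grip": 30},
    {"tx": 0,"ty": 0,"tz": 0,"rx": 0,"ry": 0,"rz": 0,"grip": 30},
  ],
)

```text
time: 8.87
tool_pos: [0.4252, -0.2164, 0.0173]
tool_rot: [0.948, 0.108, 0.299, -0.034]
ft_force: [0.0, 0.3, 0.4]
opening: 0.0299
```

```bash
python3 -c "
from st import *;st();snap('wrist','w4.png')
snap('scene','s4.png')
b=cv2.imread('pics/s4.png')[160:300,320:500];cv2.imwrite('pics/s4c.png',cv2.resize(b,None,fx=4,fy=4,interpolation=cv2.INTER_CUBIC))"
```

```text
t 8.87 tcp [ 425.2 -216.4   17.3] dock [-156.2   13.8   17.3] open 29.9
j [-0.86  0.59  2.23  1.56  0.53 -0.99] F [0.  0.3 0.4] Fdock [0.1 0.3 0.4]
tool axes in dock (cols x,y,z)
 [[ 0.819  0.     0.574]
 [ 0.    -1.     0.   ]
 [ 0.574  0.    -0.819]]
```

View pics/w4.png

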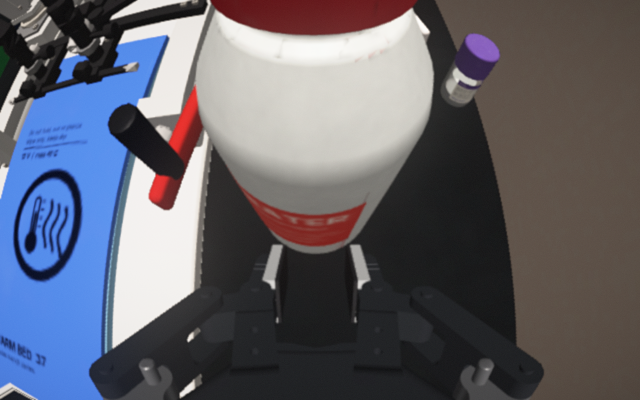

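View pics/s4c.png

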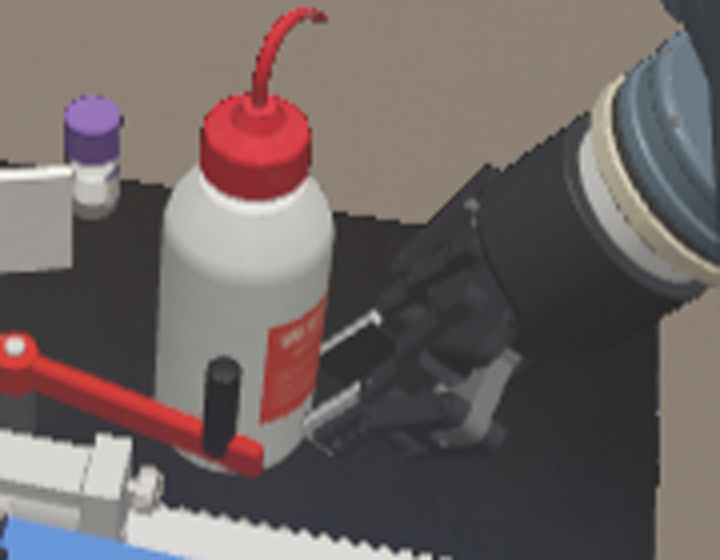

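Call:
drive_tool(
  motion=[
    {"tx": 1.2,"ty": 0.1,"tz": 0.9,"rx": 0,"ry": 0,"rz": 0,"grip": 30},
    {"tx": 1.2,"ty": 0.1,"tz": 0.9,"rx": 0,"ry": 0,"rz": 0,"grip": 30},
    {"tx": 1.2,"ty": 0.1,"tz": 0.9,"rx": 0,"ry": 0,"rz": 0,"grip": 30},
    {"tx": 1.2,"ty": 0.1,"tz": 0.9,"rx": 0,"ry": 0,"rz": 0,"grip": 30},
    {"tx": 1.2,"ty": 0.2,"tz": 0.9,"rx": 0,"ry": 0,"rz": 0,"grip": 30},
    {"tx": 1.2,"ty": 0.2,"tz": 0.9,"rx": 0,"ry": 0,"rz": 0,"grip": 30},
    {"tx": 1.2,"ty": 0.2,"tz": 0.9,"rx": 0,"ry": 0,"rz": 0,"grip": 30},
    {"tx": 1.2,"ty": 0.2,"tz": 0.9,"rx": 0,"ry": 0,"rz": 0,"grip": 30},
    {"tx": 1.6,"ty": 0.3,"tz": 1.1,"rx": 0,"ry": 0,"rz": 0,"grip": 30},
    {"tx": 1.6,"ty": 0.3,"tz": 1.1,"rx": 0,"ry": 0,"rz": 0,"grip": 30},
  ],
)

```text
time: 9.8
tool_pos: [0.441, -0.2146, 0.0169]
tool_rot: [0.948, 0.108, 0.299, -0.034]
ft_force: [-4.1, -0.4, 1.8]
opening: 0.0303
```

```bash
python3 -c "
from st import *;st();snap('top','t5.png');snap('wrist','w5.png')
snap('scene','s5.png')
b=cv2.imread('pics/s5.png')[160:300,320:500];c=cv2.imread('pics/t5.png')[160:340,250:390]
cv2.imwrite('pics/c5.png',np.hstack([cv2.resize(b,(450,350)),cv2.resize(c,(272,350))]))"
```

```text
t 9.8 tcp [ 441.  -214.6   16.9] dock [-140.4   12.    16.9] open 30.3
j [-0.83  0.6   2.2   1.57  0.52 -0.96] F [-4.1 -0.4  1.8] Fdock [-4.1  0.5  1.8]
tool axes in dock (cols x,y,z)
 [[ 0.819  0.     0.574]
 [ 0.    -1.    -0.   ]
 [ 0.574  0.    -0.819]]
```

View pics/c5.png

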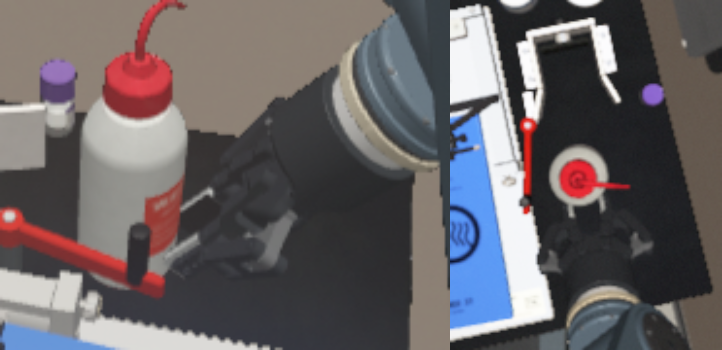

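View pics/w5.png

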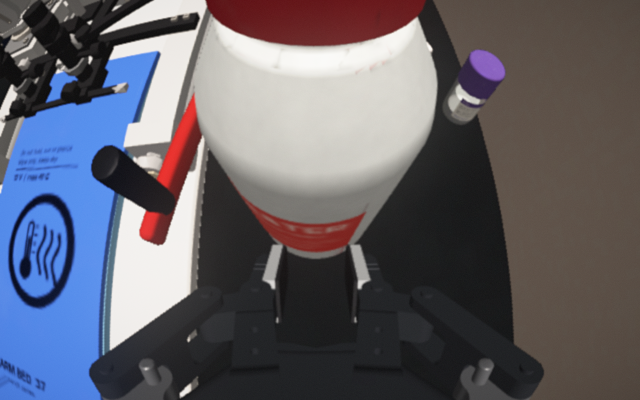

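Contact made at about 4 N of sliding force. The bottle is upright and seated between the fingertips, so I'm continuing while steering it onto the dock axis.

Call:
drive_tool(
  motion=[
    {"tx": 1.8,"ty": 0.5,"tz": 1.2,"rx": 0,"ry": 0,"rz": 0,"grip": 30},
    {"tx": 2,"ty": 0.5,"tz": 1.4,"rx": 0,"ry": 0,"rz": 0,"grip": 30},
    {"tx": 2,"ty": 0.5,"tz": 1.4,"rx": 0,"ry": 0,"rz": 0,"grip": 30},
    {"tx": 2,"ty": 0.5,"tz": 1.4,"rx": 0,"ry": 0,"rz": 0,"grip": 30},
    {"tx": 2,"ty": 0.5,"tz": 1.4,"rx": 0,"ry": 0,"rz": 0,"grip": 30},
    {"tx": 2,"ty": 0.5,"tz": 1.4,"rx": 0,"ry": 0,"rz": 0,"grip": 30},
    {"tx": 2,"ty": 0.5,"tz": 1.4,"rx": 0,"ry": 0,"rz": 0,"grip": 30},
    {"tx": 2,"ty": 0.5,"tz": 1.4,"rx": 0,"ry": 0,"rz": 0,"grip": 30},
    {"tx": 2,"ty": 0.5,"tz": 1.4,"rx": 0,"ry": 0,"rz": 0,"grip": 30},
    {"tx": 2,"ty": 0.5,"tz": 1.4,"rx": 0,"ry": 0,"rz": 0,"grip": 30},
    {"tx": 2,"ty": 0.5,"tz": 1.4,"rx": 0,"ry": 0,"rz": 0,"grip": 30},
    {"tx": 2,"ty": 0.5,"tz": 1.4,"rx": 0,"ry": 0,"rz": 0,"grip": 30},
  ],
)

```text
time: 10.95
tool_pos: [0.4707, -0.214, 0.017]
tool_rot: [0.948, 0.108, 0.299, -0.034]
ft_force: [-3.4, -0.1, 1.3]
opening: 0.0298
```

Call:
drive_tool(
  motion=[
    {"tx": 2,"ty": 0.5,"tz": 1.4,"rx": 0,"ry": 0,"rz": 0,"grip": 30},
    {"tx": 2,"ty": 0.5,"tz": 1.4,"rx": 0,"ry": 0,"rz": 0,"grip": 30},
    {"tx": 2,"ty": 0.5,"tz": 1.4,"rx": 0,"ry": 0,"rz": 0,"grip": 30},
    {"tx": 2,"ty": 0.5,"tz": 1.4,"rx": 0,"ry": 0,"rz": 0,"grip": 30},
    {"tx": 2,"ty": 0.5,"tz": 1.4,"rx": 0,"ry": 0,"rz": 0,"grip": 30},
    {"tx": 2,"ty": 0.5,"tz": 1.4,"rx": 0,"ry": 0,"rz": 0,"grip": 30},
    {"tx": 2,"ty": 0.5,"tz": 1.4,"rx": 0,"ry": 0,"rz": 0,"grip": 30},
    {"tx": 2,"ty": 0.5,"tz": 1.4,"rx": 0,"ry": 0,"rz": 0,"grip": 30},
    {"tx": 1.6,"ty": 0.5,"tz": 1.1,"rx": 0,"ry": 0,"rz": 0,"grip": 30},
    {"tx": 1.2,"ty": 0.5,"tz": 0.9,"rx": 0,"ry": 0,"rz": 0,"grip": 30},
  ],
)

```text
time: 11.78
tool_pos: [0.4942, -0.2136, 0.017]
tool_rot: [0.948, 0.108, 0.299, -0.034]
ft_force: [-3.1, 0.4, 1.6]
opening: 0.0301
```

```bash
cat > look.py <<'E'
from st import *
import sys
k=sys.argv[1]
st();snap('top','t%s.png'%k);snap('wrist','w%s.png'%k);snap('scene','s%s.png'%k)
b=cv2.imread('pics/s%s.png'%k)[160:300,240:440];c=cv2.imread('pics/t%s.png'%k)[150:310,260:380]
cv2.imwrite('pics/c%s.png'%k,np.hstack([cv2.resize(b,(500,350),interpolation=cv2.INTER_CUBIC),cv2.resize(c,(262,350),interpolation=cv2.INTER_CUBIC)]))
E
python3 look.py 6
```

```text
t 11.78 tcp [ 494.2 -213.6   17. ] dock [-88.3   1.   17. ] open 30.1
j [-0.73  0.63  2.1   1.53  0.49 -0.81] F [-3.1  0.4  1.6] Fdock [-3.   1.1  1.6]
tool axes in dock (cols x,y,z)
 [[ 0.819  0.     0.574]
 [ 0.    -1.     0.   ]
 [ 0.574 -0.    -0.819]]
```

View pics/c6.png

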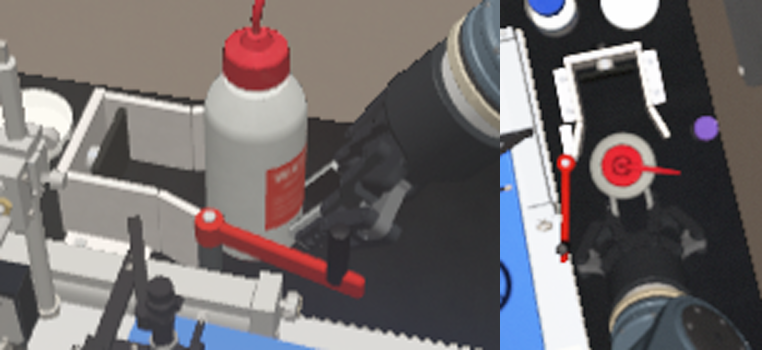

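View pics/w6.png

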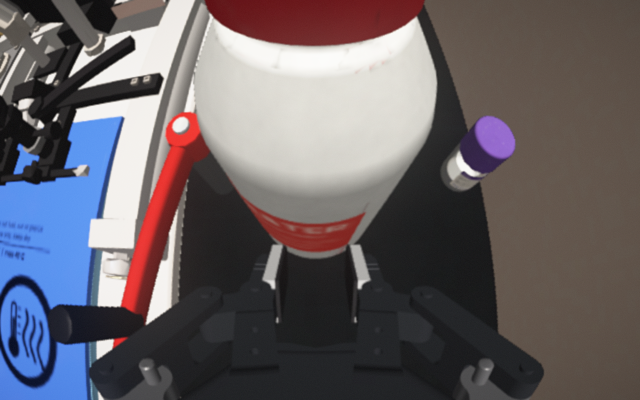

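Call:
drive_tool(
  motion=[
    {"tx": 2,"ty": 0.1,"tz": 1.4,"rx": 0,"ry": 0,"rz": 0,"grip": 30},
    {"tx": 2,"ty": 0.1,"tz": 1.4,"rx": 0,"ry": 0,"rz": 0,"grip": 30},
    {"tx": 2,"ty": 0.1,"tz": 1.4,"rx": 0,"ry": 0,"rz": 0,"grip": 30},
    {"tx": 2,"ty": 0.1,"tz": 1.4,"rx": 0,"ry": 0,"rz": 0,"grip": 30},
    {"tx": 2,"ty": 0.1,"tz": 1.4,"rx": 0,"ry": 0,"rz": 0,"grip": 30},
    {"tx": 2,"ty": 0.1,"tz": 1.4,"rx": 0,"ry": 0,"rz": 0,"grip": 30},
    {"tx": 2,"ty": 0.1,"tz": 1.4,"rx": 0,"ry": 0,"rz": 0,"grip": 30},
    {"tx": 2,"ty": 0.1,"tz": 1.4,"rx": 0,"ry": 0,"rz": 0,"grip": 30},
    {"tx": 2,"ty": 0.1,"tz": 1.4,"rx": 0,"ry": 0,"rz": 0,"grip": 30},
    {"tx": 1.6,"ty": 0.1,"tz": 1.1,"rx": 0,"ry": 0,"rz": 0,"grip": 30},
    {"tx": 1.2,"ty": 0.1,"tz": 0.9,"rx": 0,"ry": 0,"rz": 0,"grip": 30},
  ],
)

```text
time: 12.85
tool_pos: [0.5192, -0.2089, 0.0169]
tool_rot: [0.948, 0.108, 0.299, -0.034]
ft_force: [-3.8, -0.9, 0.9]
opening: 0.0301
```

```bash
python3 look.py 7
```

```text
t 12.85 tcp [ 519.2 -208.9   16.9] dock [-62.9  -0.1  16.9] open 30.1
j [-0.68  0.65  2.06  1.51  0.47 -0.74] F [-3.8 -0.9  0.9] Fdock [-3.9  0.   0.9]
tool axes in dock (cols x,y,z)
 [[ 0.819  0.     0.574]
 [ 0.    -1.     0.   ]
 [ 0.574 -0.    -0.819]]
```

View pics/c7.png

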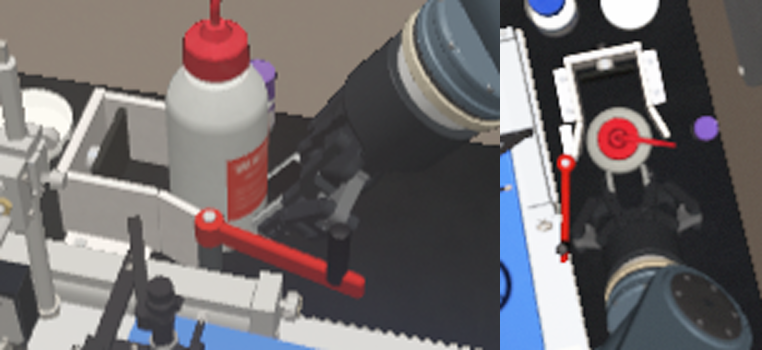

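View pics/w7.png

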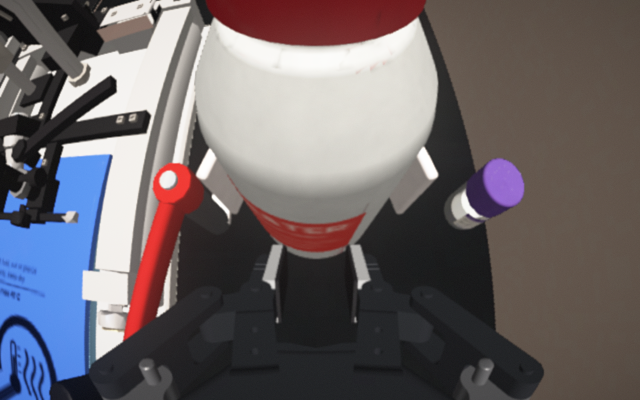

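The bottle is centred between the lips (lip tips at (235,215) and (395,212) in the wrist view, bottle at about 315). The left knuckle will get close to the gate bar, so I'll back off 8 mm and narrow the fingers before going on.

Call:
drive_tool(
  motion=[
    {"tx": -2.5,"ty": 0,"tz": -1.7,"rx": 0,"ry": 0,"rz": 0,"grip": 30},
    {"tx": -4.1,"ty": 0,"tz": -2.9,"rx": 0,"ry": 0,"rz": 0,"grip": 14},
    {"tx": 0,"ty": 0,"tz": 0,"rx": 0,"ry": 0,"rz": 0,"grip": 14},
    {"tx": 0,"ty": 0,"tz": 0,"rx": 0,"ry": 0,"rz": 0,"grip": 14},
    {"tx": 0,"ty": 0,"tz": 0,"rx": 0,"ry": 0,"rz": 0,"grip": 14},
    {"tx": 1,"ty": 0,"tz": 0.7,"rx": 0,"ry": 0,"rz": 0,"grip": 14},
    {"tx": 1,"ty": 0,"tz": 0.7,"rx": 0,"ry": 0,"rz": 0,"grip": 14},
    {"tx": 1,"ty": 0,"tz": 0.7,"rx": 0,"ry": 0,"rz": 0,"grip": 14},
    {"tx": 1,"ty": 0,"tz": 0.7,"rx": 0,"ry": 0,"rz": 0,"grip": 14},
    {"tx": 1,"ty": 0,"tz": 0.7,"rx": 0,"ry": 0,"rz": 0,"grip": 14},
    {"tx": 1,"ty": 0,"tz": 0.7,"rx": 0,"ry": 0,"rz": 0,"grip": 14},
  ],
)

```text
time: 13.92
tool_pos: [0.5182, -0.209, 0.0168]
tool_rot: [0.948, 0.108, 0.299, -0.034]
ft_force: [-4.1, 0.3, 1.1]
opening: 0.0141
```

Call:
drive_tool(
  motion=[
    {"tx": 1.4,"ty": 0,"tz": 1,"rx": 0,"ry": 0,"rz": 0,"grip": 14},
    {"tx": 1.6,"ty": 0,"tz": 1.1,"rx": 0,"ry": 0,"rz": 0,"grip": 14},
    {"tx": 1.6,"ty": 0,"tz": 1.1,"rx": 0,"ry": 0,"rz": 0,"grip": 14},
    {"tx": 1.6,"ty": 0,"tz": 1.1,"rx": 0,"ry": 0,"rz": 0,"grip": 14},
    {"tx": 1.6,"ty": 0,"tz": 1.1,"rx": 0,"ry": 0,"rz": 0,"grip": 14},
    {"tx": 1.6,"ty": 0,"tz": 1.1,"rx": 0,"ry": 0,"rz": 0,"grip": 14},
    {"tx": 1.6,"ty": 0,"tz": 1.1,"rx": 0,"ry": 0,"rz": 0,"grip": 14},
    {"tx": 1.6,"ty": 0,"tz": 1.1,"rx": 0,"ry": 0,"rz": 0,"grip": 14},
    {"tx": 1.2,"ty": 0,"tz": 0.9,"rx": 0,"ry": 0,"rz": 0,"grip": 14},
  ],
)

```text
time: 14.67
tool_pos: [0.5349, -0.2053, 0.017]
tool_rot: [0.948, 0.108, 0.299, -0.034]
ft_force: [-2.5, -0.9, -0.3]
opening: 0.014
```

```bash
python3 look.py 8
```

```text
t 14.67 tcp [ 534.9 -205.3   17. ] dock [-46.8  -0.1  17. ] open 14.0
j [-0.66  0.66  2.03  1.5   0.46 -0.7 ] F [-2.5 -0.9 -0.3] Fdock [-2.7 -0.3 -0.3]
tool axes in dock (cols x,y,z)
 [[ 0.819  0.     0.574]
 [ 0.    -1.    -0.   ]
 [ 0.574  0.    -0.819]]
```

View pics/c8.png

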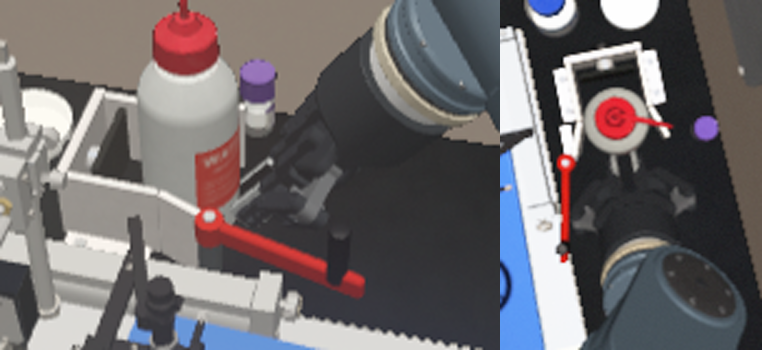

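View pics/w8.png

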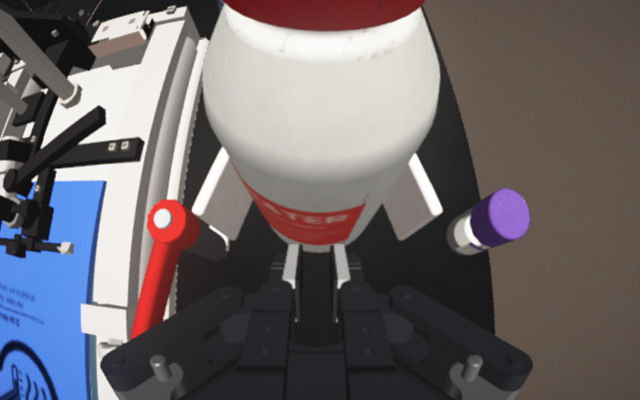

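Call:
drive_tool(
  motion=[
    {"tx": 0.82,"ty": 0,"tz": 0.57,"rx": 0,"ry": 0,"rz": 0,"grip": 14},
    {"tx": 0.82,"ty": 0,"tz": 0.57,"rx": 0,"ry": 0,"rz": 0,"grip": 14},
    {"tx": 0.82,"ty": 0,"tz": 0.57,"rx": 0,"ry": 0,"rz": 0,"grip": 14},
    {"tx": 0.82,"ty": 0,"tz": 0.57,"rx": 0,"ry": 0,"rz": 0,"grip": 14},
    {"tx": 0.82,"ty": 0,"tz": 0.57,"rx": 0,"ry": 0,"rz": 0,"grip": 14},
    {"tx": 0.82,"ty": 0,"tz": 0.57,"rx": 0,"ry": 0,"rz": 0,"grip": 14},
  ],
)

```text
time: 15.32
tool_pos: [0.5406, -0.204, 0.017]
tool_rot: [0.948, 0.108, 0.299, -0.034]
ft_force: [-1.7, 0.1, -0.1]
opening: 0.014
```

Call:
drive_tool(
  motion=[
    {"tx": 0.82,"ty": 0,"tz": 0.57,"rx": 0,"ry": 0,"rz": 0,"grip": 14},
    {"tx": 0.82,"ty": 0,"tz": 0.57,"rx": 0,"ry": 0,"rz": 0,"grip": 14},
  ],
)

```text
time: 15.48
tool_pos: [0.5426, -0.2036, 0.017]
tool_rot: [0.948, 0.108, 0.299, -0.034]
ft_force: [-2.3, -1.5, 0.3]
opening: 0.0142
```

```bash
python3 -c "from st import *;st()"
```

```text
t 15.48 tcp [ 542.6 -203.6   17. ] dock [-39.   -0.1  17. ] open 14.2
j [-0.64  0.66  2.02  1.49  0.46 -0.68] F [-2.3 -1.5  0.3] Fdock [-2.6 -1.   0.3]
tool axes in dock (cols x,y,z)
 [[ 0.819  0.     0.574]
 [ 0.    -1.     0.   ]
 [ 0.574 -0.    -0.819]]
```

Call:
drive_tool(
  motion=[
    {"tx": 0.82,"ty": 0,"tz": 0.57,"rx": 0,"ry": 0,"rz": 0,"grip": 14},
    {"tx": 0.82,"ty": 0,"tz": 0.57,"rx": 0,"ry": 0,"rz": 0,"grip": 14},
  ],
)

```text
time: 15.65
tool_pos: [0.5445, -0.2031, 0.017]
tool_rot: [0.948, 0.108, 0.299, -0.034]
ft_force: [-2.4, -0.4, -0.3]
opening: 0.0136
```

Call:
drive_tool(
  motion=[
    {"tx": 0.82,"ty": 0,"tz": 0.57,"rx": 0,"ry": 0,"rz": 0,"grip": 14},
  ],
)

```text
time: 15.73
tool_pos: [0.5455, -0.2029, 0.017]
tool_rot: [0.948, 0.108, 0.299, -0.034]
ft_force: [-2.1, 0.0, 0.6]
opening: 0.0144
```

Call:
drive_tool(
  motion=[
    {"tx": 0.82,"ty": 0,"tz": 0.57,"rx": 0,"ry": 0,"rz": 0,"grip": 14},
  ],
)

```text
time: 15.82
tool_pos: [0.5464, -0.2027, 0.017]
tool_rot: [0.948, 0.108, 0.299, -0.034]
ft_force: [-1.9, -0.6, -0.3]
opening: 0.0145
```

Call:
drive_tool(
  motion=[
    {"tx": 0.82,"ty": 0,"tz": 0.57,"rx": 0,"ry": 0,"rz": 0,"grip": 14},
  ],
)

```text
time: 15.9
tool_pos: [0.5474, -0.2024, 0.017]
tool_rot: [0.948, 0.108, 0.299, -0.034]
ft_force: [-1.5, -1.2, 1.0]
opening: 0.014
```

Call:
drive_tool(
  motion=[
    {"tx": 0.82,"ty": 0,"tz": 0.57,"rx": 0,"ry": 0,"rz": 0,"grip": 14},
  ],
)

```text
time: 15.98
tool_pos: [0.5484, -0.2022, 0.017]
tool_rot: [0.948, 0.108, 0.299, -0.034]
ft_force: [-1.8, -1.8, -0.3]
opening: 0.0143
```

Call:
drive_tool(
  motion=[
    {"tx": 0.82,"ty": 0,"tz": 0.57,"rx": 0,"ry": 0,"rz": 0,"grip": 14},
  ],
)

```text
time: 16.07
tool_pos: [0.5494, -0.202, 0.017]
tool_rot: [0.948, 0.108, 0.299, -0.034]
ft_force: [-1.9, 1.2, -0.9]
opening: 0.0139
```

Call:
drive_tool(
  motion=[
    {"tx": 0.82,"ty": 0,"tz": 0.57,"rx": 0,"ry": 0,"rz": 0,"grip": 14},
  ],
)

```text
time: 16.15
tool_pos: [0.5503, -0.2018, 0.017]
tool_rot: [0.948, 0.108, 0.299, -0.034]
ft_force: [-1.6, -1.3, 0.8]
opening: 0.0139
```

```bash
python3 look.py 9
```

```text
t 16.15 tcp [ 550.3 -201.8   17. ] dock [-31.   -0.1  17. ] open 13.9
j [-0.63  0.66  2.    1.48  0.45 -0.66] F [-1.6 -1.3  0.8] Fdock [-1.9 -0.9  0.8]
tool axes in dock (cols x,y,z)
 [[ 0.819  0.     0.574]
 [ 0.    -1.    -0.   ]
 [ 0.574  0.    -0.819]]
```

View pics/c9.png

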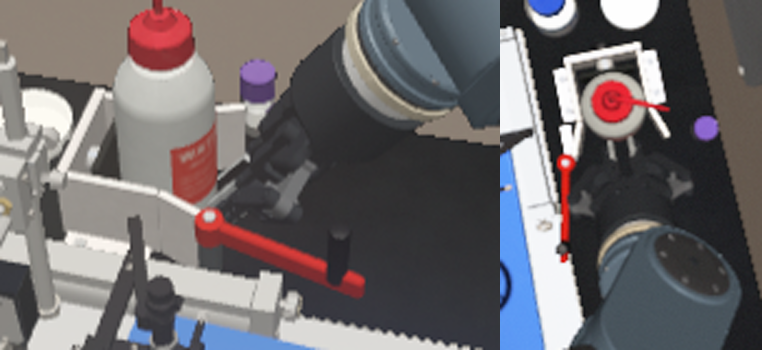

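View pics/w9.png

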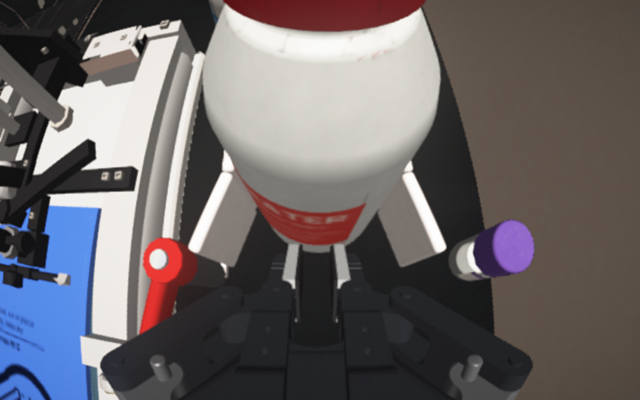

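Call:
drive_tool(
  motion=[
    {"tx": 0.82,"ty": 0,"tz": 0.57,"rx": 0,"ry": 0,"rz": 0,"grip": 14},
  ],
)

```text
time: 16.38
tool_pos: [0.5512, -0.2016, 0.017]
tool_rot: [0.948, 0.108, 0.299, -0.034]
ft_force: [-2.2, -1.1, 0.3]
opening: 0.0138
```

Call:
drive_tool(
  motion=[
    {"tx": 0.82,"ty": 0,"tz": 0.57,"rx": 0,"ry": 0,"rz": 0,"grip": 14},
  ],
)

```text
time: 16.47
tool_pos: [0.5522, -0.2014, 0.017]
tool_rot: [0.948, 0.108, 0.299, -0.034]
ft_force: [-3.0, 0.2, -0.7]
opening: 0.014
```

Call:
drive_tool(
  motion=[
    {"tx": 0.82,"ty": 0,"tz": 0.57,"rx": 0,"ry": 0,"rz": 0,"grip": 14},
  ],
)

```text
time: 16.55
tool_pos: [0.5532, -0.2011, 0.017]
tool_rot: [0.948, 0.108, 0.299, -0.034]
ft_force: [-2.2, -0.9, -0.6]
opening: 0.0141
```

Call:
drive_tool(
  motion=[
    {"tx": 0.82,"ty": 0,"tz": 0.57,"rx": 0,"ry": 0,"rz": 0,"grip": 14},
  ],
)

```text
time: 16.63
tool_pos: [0.5542, -0.2009, 0.017]
tool_rot: [0.948, 0.108, 0.299, -0.034]
ft_force: [-1.8, -1.7, -1.0]
opening: 0.0139
```

Call:
drive_tool(
  motion=[
    {"tx": 0.82,"ty": 0,"tz": 0.57,"rx": 0,"ry": 0,"rz": 0,"grip": 14},
  ],
)

```text
time: 16.72
tool_pos: [0.5552, -0.2006, 0.017]
tool_rot: [0.948, 0.108, 0.299, -0.034]
ft_force: [-2.7, -0.9, -0.2]
opening: 0.0144
```

Call:
drive_tool(
  motion=[
    {"tx": 0.82,"ty": 0,"tz": 0.57,"rx": 0,"ry": 0,"rz": 0,"grip": 14},
  ],
)

```text
time: 16.8
tool_pos: [0.5561, -0.2004, 0.017]
tool_rot: [0.948, 0.108, 0.299, -0.034]
ft_force: [-3.9, -0.4, -0.4]
opening: 0.0137
```

Call:
drive_tool(
  motion=[
    {"tx": 0.41,"ty": 0,"tz": 0.29,"rx": 0,"ry": 0,"rz": 0,"grip": 14},
  ],
)

```text
time: 16.88
tool_pos: [0.5565, -0.2003, 0.0169]
tool_rot: [0.948, 0.108, 0.299, -0.034]
ft_force: [-6.0, -1.2, 0.9]
opening: 0.014
```

Call:
drive_tool(
  motion=[
    {"tx": 0.41,"ty": 0,"tz": 0.29,"rx": 0,"ry": 0,"rz": 0,"grip": 14},
  ],
)

```text
time: 16.97
tool_pos: [0.5568, -0.2002, 0.0169]
tool_rot: [0.948, 0.108, 0.299, -0.034]
ft_force: [-6.6, -1.9, 1.3]
opening: 0.0146
```

Call:
drive_tool(
  motion=[
    {"tx": 0,"ty": 0,"tz": 0,"rx": 0,"ry": 0,"rz": 0,"grip": 14},
  ],
)

```text
time: 17.05
tool_pos: [0.5568, -0.2002, 0.0169]
tool_rot: [0.948, 0.108, 0.299, -0.034]
ft_force: [-5.1, -0.6, 1.8]
opening: 0.0139
```

Call:
drive_tool(
  motion=[
    {"tx": 0.41,"ty": 0,"tz": 0.29,"rx": 0,"ry": 0,"rz": 0,"grip": 14},
    {"tx": 0.41,"ty": 0,"tz": 0.29,"rx": 0,"ry": 0,"rz": 0,"grip": 14},
  ],
)

```text
time: 17.22
tool_pos: [0.5575, -0.2, 0.0168]
tool_rot: [0.948, 0.108, 0.298, -0.034]
ft_force: [-9.8, -1.7, 3.5]
opening: 0.0136
```

Call:
drive_tool(
  motion=[
    {"tx": 0.41,"ty": 0,"tz": 0.29,"rx": 0,"ry": 0,"rz": 0,"grip": 14},
  ],
)

```text
time: 17.3
tool_pos: [0.5579, -0.1999, 0.0168]
tool_rot: [0.948, 0.108, 0.298, -0.034]
ft_force: [-11.7, -1.6, 4.9]
opening: 0.0142
```

```bash
python3 -c "from st import *;st()"
```

```text
t 17.3 tcp [ 557.9 -199.9   16.8] dock [-23.2  -0.   16.8] open 14.2
j [-0.62  0.67  1.99  1.47  0.44 -0.63] F [-11.7  -1.6   4.9] Fdock [-11.8   1.    4.9]
tool axes in dock (cols x,y,z)
 [[ 0.82  -0.     0.573]
 [-0.    -1.    -0.   ]
 [ 0.573 -0.    -0.82 ]]
```

Call:
drive_tool(
  motion=[
    {"tx": 0.45,"ty": 0,"tz": 0.32,"rx": 0,"ry": 0,"rz": 0,"grip": 14},
    {"tx": 0,"ty": 0,"tz": 0,"rx": 0,"ry": 0,"rz": 0,"grip": 14},
  ],
)

```text
time: 17.47
tool_pos: [0.5583, -0.1998, 0.0168]
tool_rot: [0.948, 0.108, 0.298, -0.034]
ft_force: [-11.4, -2.7, 5.7]
opening: 0.0139
```

```bash
python3 -c "from st import *;st()"
```

```text
t 17.47 tcp [ 558.3 -199.8   16.8] dock [-22.8  -0.   16.8] open 13.9
j [-0.62  0.67  1.99  1.47  0.44 -0.63] F [-11.4  -2.7   5.7] Fdock [-11.7  -0.1   5.7]
tool axes in dock (cols x,y,z)
 [[ 0.82  -0.001  0.573]
 [-0.    -1.    -0.   ]
 [ 0.573 -0.    -0.82 ]]
```

Call:
drive_tool(
  motion=[
    {"tx": 0.25,"ty": 0,"tz": 0.17,"rx": 0,"ry": 0,"rz": 0,"grip": 14},
    {"tx": 0,"ty": 0,"tz": 0,"rx": 0,"ry": 0,"rz": 0,"grip": 14},
    {"tx": 0,"ty": 0,"tz": 0,"rx": 0,"ry": 0,"rz": 0,"grip": 14},
  ],
)

```text
time: 17.72
tool_pos: [0.5584, -0.1998, 0.0168]
tool_rot: [0.948, 0.108, 0.298, -0.034]
ft_force: [-12.5, -2.5, 5.8]
opening: 0.0139
```

Call:
drive_tool(
  motion=[
    {"tx": 0,"ty": 0,"tz": 0,"rx": 0,"ry": 0,"rz": 0,"grip": 14},
    {"tx": 0,"ty": 0,"tz": 0,"rx": 0,"ry": 0,"rz": 0,"grip": 14},
  ],
)

```text
time: 17.88
tool_pos: [0.5584, -0.1998, 0.0168]
tool_rot: [0.948, 0.108, 0.298, -0.034]
ft_force: [-12.3, -2.8, 6.2]
opening: 0.0138
```

Call:
drive_tool(
  motion=[
    {"tx": 0,"ty": 0,"tz": 0,"rx": 0,"ry": 0,"rz": 0,"grip": 14},
    {"tx": 0,"ty": 0,"tz": 0,"rx": 0,"ry": 0,"rz": 0,"grip": 14},
  ],
)

```text
time: 18.05
tool_pos: [0.5584, -0.1998, 0.0168]
tool_rot: [0.948, 0.108, 0.298, -0.034]
ft_force: [-12.4, -2.3, 6.3]
opening: 0.0139
```

```bash
python3 look.py 10
```

```text
t 18.05 tcp [ 558.4 -199.8   16.8] dock [-22.7   0.   16.8] open 13.9
j [-0.62  0.67  1.99  1.47  0.44 -0.63] F [-12.4  -2.3   6.3] Fdock [-12.6   0.6   6.3]
tool axes in dock (cols x,y,z)
 [[ 0.82  -0.001  0.572]
 [-0.001 -1.    -0.   ]
 [ 0.572 -0.    -0.82 ]]
```

View pics/c10.png

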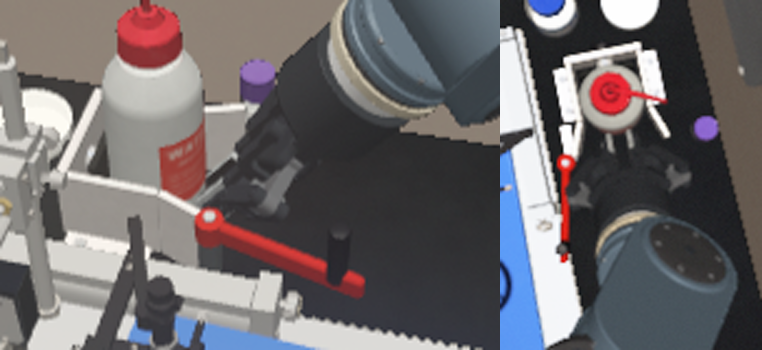

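The held wrist force is about 12.5 N. Subtracting about 2.5 N sliding friction leaves about 10 N on the pad, which matches 2.9 mm of spring travel. Holding for over a second.

Call:
drive_tool(
  motion=[
    {"tx": 0,"ty": 0,"tz": 0,"rx": 0,"ry": 0,"rz": 0,"grip": 14},
    {"tx": 0,"ty": 0,"tz": 0,"rx": 0,"ry": 0,"rz": 0,"grip": 14},
    {"tx": 0,"ty": 0,"tz": 0,"rx": 0,"ry": 0,"rz": 0,"grip": 14},
    {"tx": 0,"ty": 0,"tz": 0,"rx": 0,"ry": 0,"rz": 0,"grip": 14},
    {"tx": 0,"ty": 0,"tz": 0,"rx": 0,"ry": 0,"rz": 0,"grip": 14},
    {"tx": 0,"ty": 0,"tz": 0,"rx": 0,"ry": 0,"rz": 0,"grip": 14},
    {"tx": 0,"ty": 0,"tz": 0,"rx": 0,"ry": 0,"rz": 0,"grip": 14},
    {"tx": 0,"ty": 0,"tz": 0,"rx": 0,"ry": 0,"rz": 0,"grip": 14},
    {"tx": 0,"ty": 0,"tz": 0,"rx": 0,"ry": 0,"rz": 0,"grip": 14},
    {"tx": 0,"ty": 0,"tz": 0,"rx": 0,"ry": 0,"rz": 0,"grip": 14},
    {"tx": 0,"ty": 0,"tz": 0,"rx": 0,"ry": 0,"rz": 0,"grip": 14},
    {"tx": 0,"ty": 0,"tz": 0,"rx": 0,"ry": 0,"rz": 0,"grip": 14},
  ],
)

```text
time: 19.2
tool_pos: [0.5584, -0.1998, 0.0168]
tool_rot: [0.948, 0.108, 0.298, -0.034]
ft_force: [-12.5, -2.9, 6.1]
opening: 0.0139
```

Call:
drive_tool(
  motion=[
    {"tx": 0,"ty": 0,"tz": 0,"rx": 0,"ry": 0,"rz": 0,"grip": 14},
    {"tx": 0,"ty": 0,"tz": 0,"rx": 0,"ry": 0,"rz": 0,"grip": 14},
    {"tx": 0,"ty": 0,"tz": 0,"rx": 0,"ry": 0,"rz": 0,"grip": 14},
    {"tx": 0,"ty": 0,"tz": 0,"rx": 0,"ry": 0,"rz": 0,"grip": 14},
  ],
)

```text
time: 19.53
tool_pos: [0.5584, -0.1998, 0.0168]
tool_rot: [0.948, 0.108, 0.298, -0.034]
ft_force: [-13.5, -2.8, 6.0]
opening: 0.0139
```

Held about 10 N for roughly 1.9 s, upright throughout. Backing straight off now, gently at first.

Call:
drive_tool(
  motion=[
    {"tx": -0.8,"ty": 0,"tz": -0.6,"rx": 0,"ry": 0,"rz": 0,"grip": 14},
    {"tx": -0.8,"ty": 0,"tz": -0.6,"rx": 0,"ry": 0,"rz": 0,"grip": 14},
    {"tx": -0.8,"ty": 0,"tz": -0.6,"rx": 0,"ry": 0,"rz": 0,"grip": 14},
    {"tx": -1.6,"ty": 0,"tz": -1.1,"rx": 0,"ry": 0,"rz": 0,"grip": 14},
    {"tx": -4.1,"ty": 0,"tz": -2.9,"rx": 0,"ry": 0,"rz": 0,"grip": 14},
    {"tx": -8.2,"ty": 0,"tz": -5.7,"rx": 0,"ry": 0,"rz": 0,"grip": 14},
    {"tx": -9.8,"ty": 0,"tz": -6.9,"rx": 0,"ry": 0,"rz": 0,"grip": 14},
    {"tx": -9.8,"ty": 1,"tz": -6.9,"rx": 0,"ry": 0,"rz": 0,"grip": 14},
    {"tx": -9.8,"ty": 1,"tz": -6.9,"rx": 0,"ry": 0,"rz": 0,"grip": 14},
    {"tx": -9.8,"ty": 1,"tz": -6.9,"rx": 0,"ry": 0,"rz": 0,"grip": 14},
    {"tx": -9.8,"ty": 1,"tz": -6.9,"rx": 0,"ry": 0,"rz": 0,"grip": 14},
    {"tx": -9.8,"ty": 1,"tz": -6.9,"rx": 0,"ry": 0,"rz": 0,"grip": 14},
  ],
)

```text
time: 20.53
tool_pos: [0.4705, -0.2255, 0.0176]
tool_rot: [0.947, 0.108, 0.299, -0.034]
ft_force: [-0.4, 0.3, 0.5]
opening: 0.0139
```

Call:
drive_tool(
  motion=[
    {"tx": -4.1,"ty": 0,"tz": -2.9,"rx": 0,"ry": 0,"rz": 0,"grip": 14},
    {"tx": 8.6,"ty": 0,"tz": -12.3,"rx": 0,"ry": 0,"rz": 0,"grip": 14},
    {"tx": 11.5,"ty": 0,"tz": -16.4,"rx": 0,"ry": 0,"rz": 0,"grip": 14},
    {"tx": 11.5,"ty": 0,"tz": -16.4,"rx": 0,"ry": 0,"rz": 0,"grip": 14},
    {"tx": 11.5,"ty": 0,"tz": -16.4,"rx": 0,"ry": 0,"rz": 0,"grip": 14},
    {"tx": 11.5,"ty": 0,"tz": -16.4,"rx": 0,"ry": 0,"rz": 0,"grip": 14},
    {"tx": 11.5,"ty": 0,"tz": -16.4,"rx": 0,"ry": 0,"rz": 0,"grip": 14},
    {"tx": 8.6,"ty": 0,"tz": -12.3,"rx": 0,"ry": 0,"rz": 0,"grip": 50},
    {"tx": 0,"ty": 0,"tz": 0,"rx": 0,"ry": 0,"rz": 0,"grip": 50},
  ],
)

```text
time: 21.28
tool_pos: [0.4672, -0.2271, 0.1504]
tool_rot: [0.947, 0.109, 0.3, -0.032]
ft_force: [-0.3, -0.9, 0.9]
opening: 0.0375
```

```bash
python3 look.py 11
```

```text
t 21.28 tcp [ 467.2 -227.1  150.4] dock [-117.7   -6.1  150.4] open 37.5
j [-0.8   0.31  2.11  1.    0.62 -0.27] F [-0.3 -0.9  0.9] Fdock [-0.5 -0.8  0.9]
tool axes in dock (cols x,y,z)
 [[ 0.818  0.     0.576]
 [ 0.002 -1.    -0.003]
 [ 0.576  0.004 -0.818]]
```

View pics/c11.png

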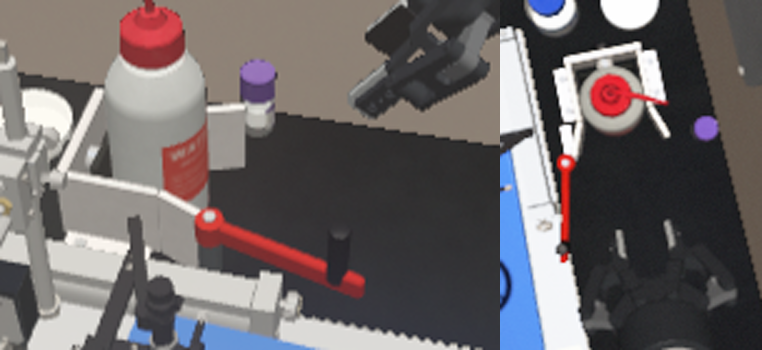

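View pics/w11.png

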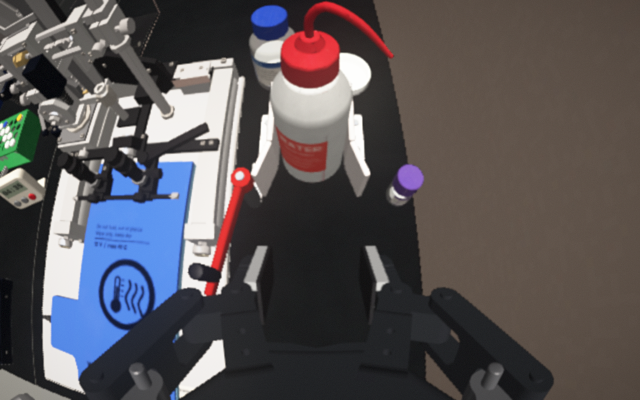

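Call:
drive_tool(
  motion=[
    {"tx": 0,"ty": -10,"tz": 0,"rx": 0,"ry": 0,"rz": 0,"grip": 50},
    {"tx": 0,"ty": -15,"tz": 0,"rx": 0,"ry": 0,"rz": 0,"grip": 50},
    {"tx": 0,"ty": -15,"tz": 0,"rx": 0,"ry": 0,"rz": 0,"grip": 50},
    {"tx": 0,"ty": -15,"tz": 0,"rx": 0,"ry": 0,"rz": 0,"grip": 50},
    {"tx": 0,"ty": -15,"tz": 0,"rx": 0,"ry": 0,"rz": 0,"grip": 50},
    {"tx": 0,"ty": -5,"tz": 0,"rx": 0,"ry": 0,"rz": 0,"grip": 50},
    {"tx": 0,"ty": 0,"tz": 0,"rx": 0,"ry": 0,"rz": 0,"grip": 50},
  ],
)

```text
time: 22.02
tool_pos: [0.4488, -0.1518, 0.147]
tool_rot: [0.948, 0.108, 0.298, -0.035]
ft_force: [-0.9, -0.2, -0.1]
opening: 0.0498
```

```bash
python3 look.py 12
```

```text
t 22.02 tcp [ 448.8 -151.8  147. ] dock [-118.7   71.4  147. ] open 49.8
j [-0.69  0.23  2.24  1.1   0.54 -0.28] F [-0.9 -0.2 -0.1] Fdock [-0.9  0.  -0.1]
tool axes in dock (cols x,y,z)
 [[ 0.82   0.001  0.573]
 [ 0.001 -1.     0.002]
 [ 0.573 -0.001 -0.82 ]]
```

View pics/c12.png

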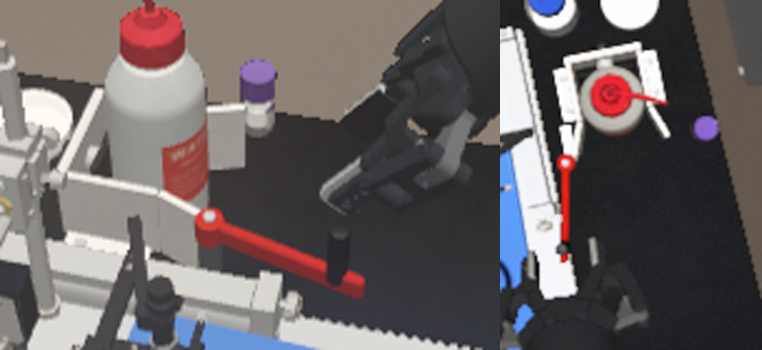

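View pics/w12.png

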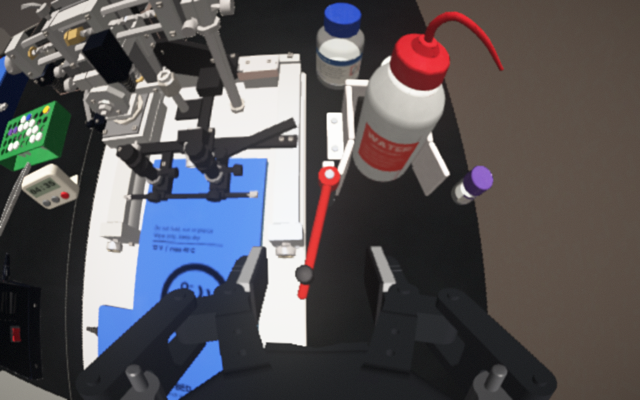

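The post top is at (305,273) in the wrist view, between the finger tips at (258,250) and (378,250). Descending around it.

Call:
drive_tool(
  motion=[
    {"tx": -6.2,"ty": 0,"tz": 9.7,"rx": 0,"ry": 0,"rz": 0,"grip": 50},
    {"tx": -6.2,"ty": 0,"tz": 9.7,"rx": 0,"ry": 0,"rz": 0,"grip": 50},
    {"tx": -6.2,"ty": 0,"tz": 9.7,"rx": 0,"ry": 0,"rz": 0,"grip": 50},
    {"tx": -6.2,"ty": 0,"tz": 9.7,"rx": 0,"ry": 0,"rz": 0,"grip": 50},
    {"tx": -6.2,"ty": 0,"tz": 9.7,"rx": 0,"ry": 0,"rz": 0,"grip": 50},
    {"tx": -6.2,"ty": 0,"tz": 9.7,"rx": 0,"ry": 0,"rz": 0,"grip": 50},
    {"tx": 0,"ty": 0,"tz": 0,"rx": 0,"ry": 0,"rz": 0,"grip": 50},
  ],
)

```text
time: 22.75
tool_pos: [0.4518, -0.1529, 0.0768]
tool_rot: [0.948, 0.107, 0.298, -0.035]
ft_force: [0.3, -0.5, 0.2]
opening: 0.0499
```

```bash
python3 look.py 13
```

```text
t 22.75 tcp [ 451.8 -152.9   76.8] dock [-116.    69.7   76.8] open 49.9
j [-0.68  0.42  2.27  1.46  0.47 -0.69] F [ 0.3 -0.5  0.2] Fdock [ 0.2 -0.5  0.2]
tool axes in dock (cols x,y,z)
 [[ 0.82  -0.001  0.572]
 [-0.002 -1.     0.001]
 [ 0.572 -0.002 -0.82 ]]
```

View pics/c13.png

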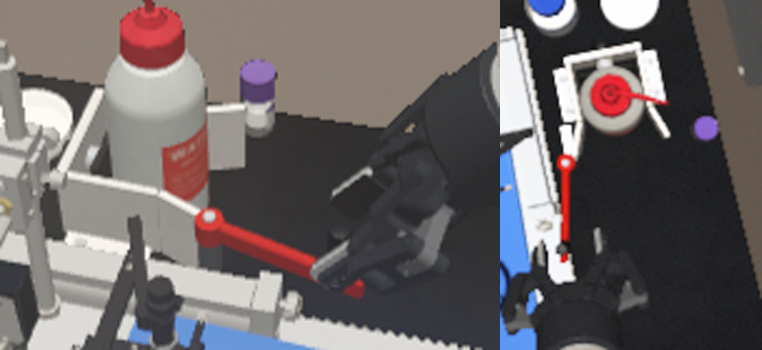

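View pics/w13.png

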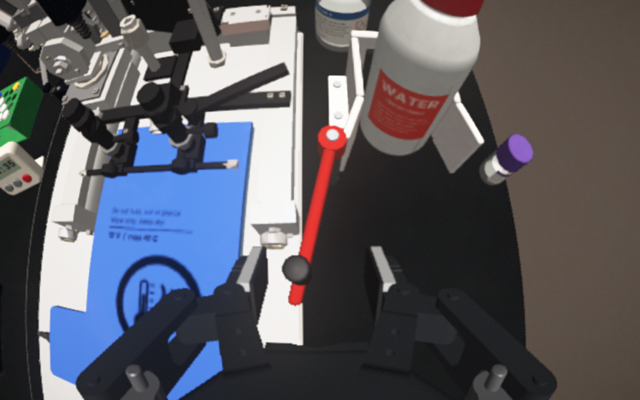

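Call:
drive_tool(
  motion=[
    {"tx": -0.4,"ty": 4.7,"tz": -0.3,"rx": 0,"ry": 0,"rz": 0,"grip": 50},
    {"tx": -0.4,"ty": 4.7,"tz": -0.3,"rx": 0,"ry": 0,"rz": 0,"grip": 50},
    {"tx": -0.4,"ty": 3.5,"tz": -0.3,"rx": 0,"ry": 0,"rz": 0,"grip": 50},
    {"tx": -0.4,"ty": 4,"tz": -0.3,"rx": 0,"ry": 0,"rz": 0,"grip": 50},
    {"tx": -0.4,"ty": 4,"tz": -0.3,"rx": 0,"ry": 0,"rz": 0,"grip": 50},
    {"tx": -0.4,"ty": 4,"tz": -0.3,"rx": 0,"ry": 0,"rz": 0,"grip": 50},
    {"tx": 0,"ty": 3,"tz": 0,"rx": 0,"ry": 0,"rz": 0,"grip": 50},
  ],
)

```text
time: 23.48
tool_pos: [0.4555, -0.181, 0.0786]
tool_rot: [0.948, 0.108, 0.299, -0.034]
ft_force: [-0.5, 0.2, 0.7]
opening: 0.0501
```

```bash
python3 look.py 14
```

```text
t 23.48 tcp [ 455.5 -181.    78.6] dock [-118.7   41.4   78.6] open 50.1
j [-0.73  0.43  2.22  1.37  0.5  -0.64] F [-0.5  0.2  0.7] Fdock [-0.4  0.3  0.7]
tool axes in dock (cols x,y,z)
 [[ 0.819 -0.     0.574]
 [-0.    -1.    -0.   ]
 [ 0.574  0.    -0.819]]
```

View pics/w14.png

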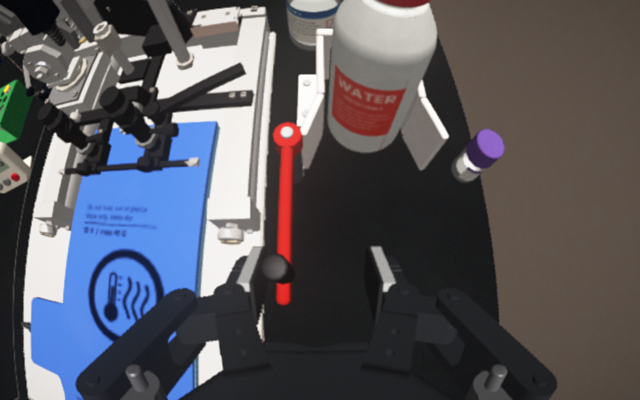

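Call:
drive_tool(
  motion=[
    {"tx": 0.4,"ty": 4.5,"tz": 0.3,"rx": 0,"ry": 0,"rz": 0,"grip": 50},
    {"tx": 0.6,"ty": 4.5,"tz": 0.4,"rx": 0,"ry": 0,"rz": 0,"grip": 50},
    {"tx": 0.7,"ty": 4.5,"tz": 0.5,"rx": 0,"ry": 0,"rz": 0,"grip": 50},
    {"tx": 0.8,"ty": 4.5,"tz": 0.6,"rx": 0,"ry": 0,"rz": 0,"grip": 50},
    {"tx": 0.9,"ty": 4.5,"tz": 0.6,"rx": 0,"ry": 0,"rz": 0,"grip": 50},
    {"tx": 1.2,"ty": 4.5,"tz": 0.9,"rx": 0,"ry": 0,"rz": 0,"grip": 50},
    {"tx": 1.6,"ty": 4.5,"tz": 1.1,"rx": 0,"ry": 0,"rz": 0,"grip": 50},
    {"tx": 1.8,"ty": 4.5,"tz": 1.3,"rx": 0,"ry": 0,"rz": 0,"grip": 50},
    {"tx": 2,"ty": 4.5,"tz": 1.4,"rx": 0,"ry": 0,"rz": 0,"grip": 50},
    {"tx": 2.2,"ty": 4.5,"tz": 1.6,"rx": 0,"ry": 0,"rz": 0,"grip": 50},
    {"tx": 2.4,"ty": 4,"tz": 1.7,"rx": 0,"ry": 0,"rz": 0,"grip": 50},
    {"tx": 2.5,"ty": 4,"tz": 1.8,"rx": 0,"ry": 0,"rz": 0,"grip": 50},
  ],
)

```text
time: 24.63
tool_pos: [0.4882, -0.2277, 0.0784]
tool_rot: [0.948, 0.108, 0.299, -0.034]
ft_force: [0.1, 0.6, -0.2]
opening: 0.0502
```

```bash
python3 look.py 15
```

```text
t 24.63 tcp [ 488.2 -227.7   78.4] dock [-97.3 -11.4  78.4] open 50.2
j [-0.76  0.49  2.09  1.24  0.53 -0.51] F [ 0.1  0.6 -0.2] Fdock [ 0.2  0.5 -0.2]
tool axes in dock (cols x,y,z)
 [[ 0.819  0.     0.574]
 [-0.    -1.     0.   ]
 [ 0.574 -0.    -0.819]]
```

View pics/w15.png

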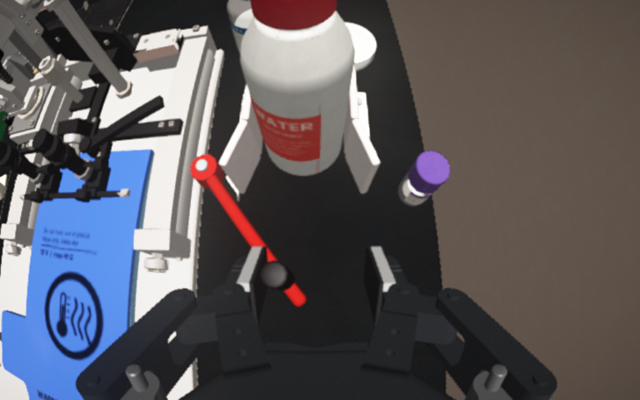

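View pics/c15.png

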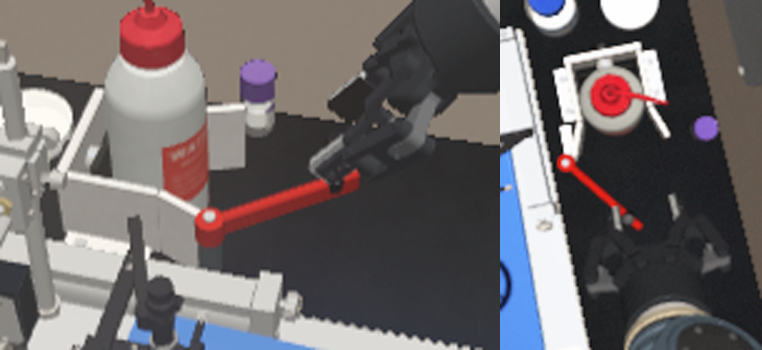

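Call:
drive_tool(
  motion=[
    {"tx": 2.6,"ty": 3.5,"tz": 1.8,"rx": 0,"ry": 0,"rz": 0,"grip": 50},
    {"tx": 2.6,"ty": 3.5,"tz": 1.8,"rx": 0,"ry": 0,"rz": 0,"grip": 50},
    {"tx": 2.6,"ty": 3.5,"tz": 1.8,"rx": 0,"ry": 0,"rz": 0,"grip": 50},
    {"tx": 2.6,"ty": 3.5,"tz": 1.8,"rx": 0,"ry": 0,"rz": 0,"grip": 50},
    {"tx": 2.6,"ty": 3.5,"tz": 1.8,"rx": 0,"ry": 0,"rz": 0,"grip": 50},
    {"tx": 2.6,"ty": 3.5,"tz": 1.8,"rx": 0,"ry": 0,"rz": 0,"grip": 50},
    {"tx": 0,"ty": -5,"tz": 0,"rx": 0,"ry": 0,"rz": 0,"grip": 50},
    {"tx": -8.2,"ty": -3,"tz": -5.7,"rx": 0,"ry": 0,"rz": 0,"grip": 50},
    {"tx": -12.3,"ty": 0,"tz": -8.6,"rx": 0,"ry": 0,"rz": 0,"grip": 50},
    {"tx": -12.3,"ty": 0,"tz": -8.6,"rx": 0,"ry": 0,"rz": 0,"grip": 50},
    {"tx": -8.2,"ty": 0,"tz": -5.7,"rx": 0,"ry": 0,"rz": 0,"grip": 0},
    {"tx": 0,"ty": 0,"tz": 0,"rx": 0,"ry": 0,"rz": 0,"grip": 0},
  ],
)

```text
time: 25.78
tool_pos: [0.4595, -0.2476, 0.0783]
tool_rot: [0.948, 0.107, 0.299, -0.034]
ft_force: [0.4, 0.2, 0.2]
opening: 0.0264
```

Call:
drive_tool(
  motion=[
    {"tx": 0,"ty": 0,"tz": 0,"rx": 0,"ry": 0,"rz": 0,"grip": 0},
    {"tx": 0,"ty": 0,"tz": 0,"rx": 0,"ry": 0,"rz": 0,"grip": 0},
    {"tx": 0,"ty": 0,"tz": 0,"rx": 0,"ry": 0,"rz": 0,"grip": 0},
  ],
)

```text
time: 26.03
tool_pos: [0.4611, -0.2471, 0.0785]
tool_rot: [0.948, 0.108, 0.299, -0.034]
ft_force: [-0.4, 0.1, 0.2]
opening: 0.0003
```

```bash
python3 look.py 16
```

```text
t 26.03 tcp [ 461.1 -247.1   78.5] dock [-128.1  -24.2   78.5] open 0.3
j [-0.84  0.48  2.11  1.21  0.57 -0.56] F [-0.4  0.1  0.2] Fdock [-0.4  0.2  0.2]
tool axes in dock (cols x,y,z)
 [[ 0.819  0.     0.574]
 [ 0.001 -1.    -0.   ]
 [ 0.574  0.    -0.819]]
```

View pics/w16.png

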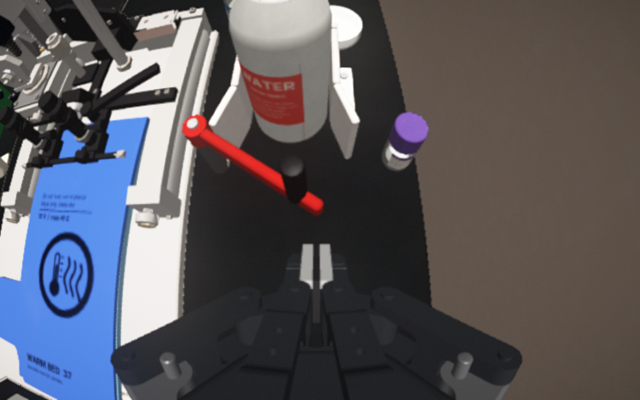

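View pics/c16.png

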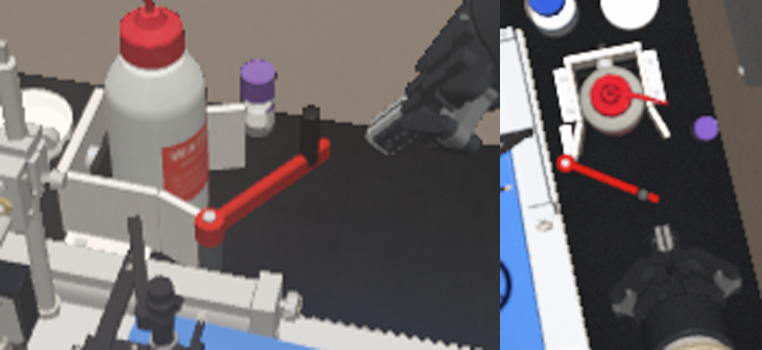

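Call:
drive_tool(
  motion=[
    {"tx": 2.5,"ty": -1.6,"tz": 1.7,"rx": 0,"ry": 0,"rz": 0,"grip": 0},
    {"tx": 2.5,"ty": -1.6,"tz": 1.7,"rx": 0,"ry": 0,"rz": 0,"grip": 0},
    {"tx": 2.5,"ty": -1.6,"tz": 1.7,"rx": 0,"ry": 0,"rz": 0,"grip": 0},
    {"tx": 2.5,"ty": -1.6,"tz": 1.7,"rx": 0,"ry": 0,"rz": 0,"grip": 0},
    {"tx": 2.5,"ty": -1.6,"tz": 1.7,"rx": 0,"ry": 0,"rz": 0,"grip": 0},
    {"tx": 2.5,"ty": -1.6,"tz": 1.7,"rx": 0,"ry": 0,"rz": 0,"grip": 0},
    {"tx": 2.5,"ty": 0.5,"tz": 1.7,"rx": 0,"ry": 0,"rz": 0,"grip": 0},
    {"tx": 2.5,"ty": 1,"tz": 1.7,"rx": 0,"ry": 0,"rz": 0,"grip": 0},
    {"tx": 2.5,"ty": 1,"tz": 1.7,"rx": 0,"ry": 0,"rz": 0,"grip": 0},
    {"tx": 2.5,"ty": 1,"tz": 1.7,"rx": 0,"ry": 0,"rz": 0,"grip": 0},
    {"tx": 2.5,"ty": 1,"tz": 1.7,"rx": 0,"ry": 0,"rz": 0,"grip": 0},
    {"tx": 2.5,"ty": 1,"tz": 1.7,"rx": 0,"ry": 0,"rz": 0,"grip": 0},
  ],
)

```text
time: 27.18
tool_pos: [0.4952, -0.2352, 0.0788]
tool_rot: [0.948, 0.108, 0.299, -0.034]
ft_force: [-2.2, -1.3, -0.3]
opening: 0.0001
```

```bash
python3 look.py 17
```

```text
t 27.18 tcp [ 495.2 -235.2   78.8] dock [-92.2 -20.3  78.8] open 0.1
j [-0.77  0.5   2.07  1.21  0.54 -0.49] F [-2.2 -1.3 -0.3] Fdock [-2.4 -0.8 -0.3]
tool axes in dock (cols x,y,z)
 [[ 0.819 -0.     0.573]
 [-0.    -1.    -0.001]
 [ 0.573  0.    -0.819]]
```

View pics/w17.png

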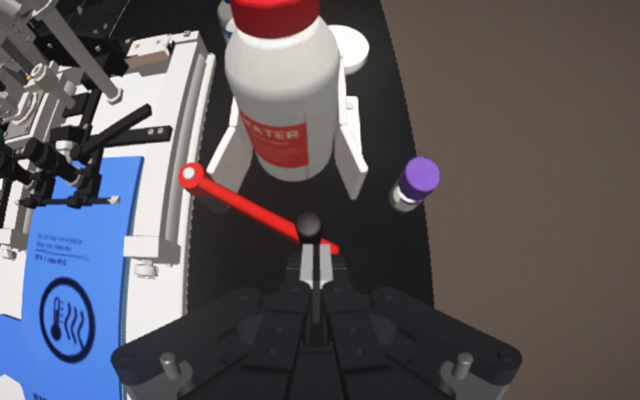

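View pics/c17.png

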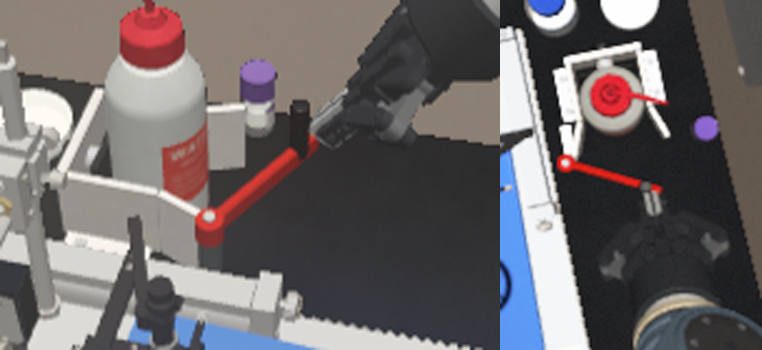

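Call:
drive_tool(
  motion=[
    {"tx": 2.5,"ty": 0.5,"tz": 1.7,"rx": 0,"ry": 0,"rz": 0,"grip": 0},
    {"tx": 2.5,"ty": 0.5,"tz": 1.7,"rx": 0,"ry": 0,"rz": 0,"grip": 0},
    {"tx": 2.5,"ty": 0.5,"tz": 1.7,"rx": 0,"ry": 0,"rz": 0,"grip": 0},
    {"tx": 2.5,"ty": 0.5,"tz": 1.7,"rx": 0,"ry": 0,"rz": 0,"grip": 0},
    {"tx": 2.5,"ty": 0.4,"tz": 1.7,"rx": 0,"ry": 0,"rz": 0,"grip": 0},
    {"tx": 2.5,"ty": 0.3,"tz": 1.7,"rx": 0,"ry": 0,"rz": 0,"grip": 0},
    {"tx": 2,"ty": 0.2,"tz": 1.4,"rx": 0,"ry": 0,"rz": 0,"grip": 0},
    {"tx": 2,"ty": 0.2,"tz": 1.4,"rx": 0,"ry": 0,"rz": 0,"grip": 0},
  ],
)

```text
time: 28.0
tool_pos: [0.5184, -0.2326, 0.0792]
tool_rot: [0.948, 0.108, 0.299, -0.034]
ft_force: [0.3, -1.3, -0.1]
opening: 0.0
```

```bash
python3 look.py 18
```

```text
t 28.0 tcp [ 518.4 -232.6   79.2] dock [-69.  -23.   79.2] open 0.0
j [-0.73  0.52  2.03  1.2   0.53 -0.43] F [ 0.3 -1.3 -0.1] Fdock [ 0.  -1.4 -0.1]
tool axes in dock (cols x,y,z)
 [[ 0.819  0.     0.574]
 [ 0.    -1.     0.   ]
 [ 0.574 -0.    -0.819]]
```

View pics/w18.png

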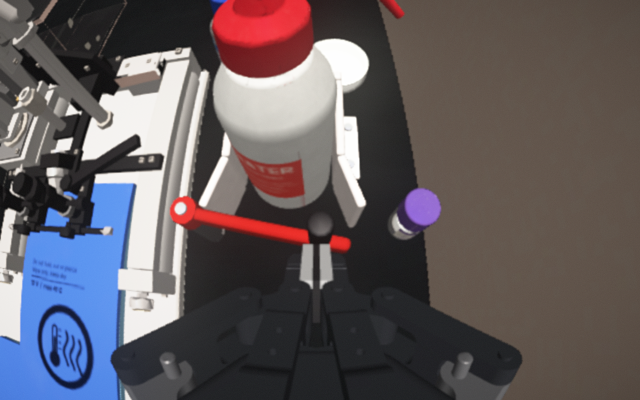

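View pics/c18.png

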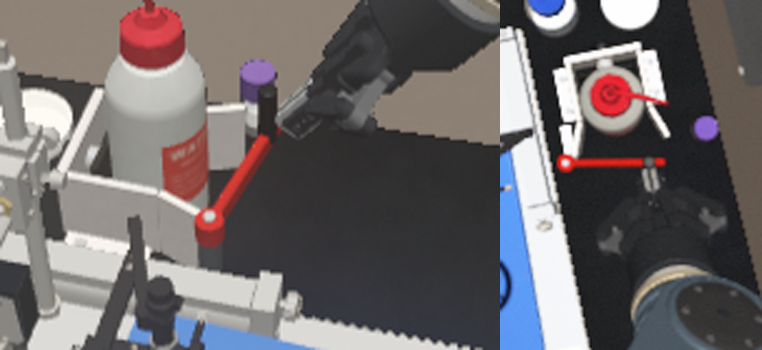

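Call:
drive_tool(
  motion=[
    {"tx": 1.6,"ty": 0.2,"tz": 1.1,"rx": 0,"ry": 0,"rz": 0,"grip": 0},
    {"tx": 1.6,"ty": 0.2,"tz": 1.1,"rx": 0,"ry": 0,"rz": 0,"grip": 0},
    {"tx": 1.6,"ty": 0.2,"tz": 1.1,"rx": 0,"ry": 0,"rz": 0,"grip": 0},
    {"tx": 1.6,"ty": 0.2,"tz": 1.1,"rx": 0,"ry": 0,"rz": 0,"grip": 0},
    {"tx": 1.6,"ty": 0.2,"tz": 1.1,"rx": 0,"ry": 0,"rz": 0,"grip": 0},
    {"tx": 1.6,"ty": 0.2,"tz": 1.1,"rx": 0,"ry": 0,"rz": 0,"grip": 0},
  ],
)

```text
time: 28.65
tool_pos: [0.5299, -0.2313, 0.0793]
tool_rot: [0.948, 0.108, 0.299, -0.034]
ft_force: [-0.8, -0.8, -0.5]
opening: -0.0002
```

Call:
drive_tool(
  motion=[
    {"tx": 0.8,"ty": 0,"tz": 0.6,"rx": 0,"ry": 0,"rz": 0,"grip": 0},
    {"tx": 0.8,"ty": 0,"tz": 0.6,"rx": 0,"ry": 0,"rz": 0,"grip": 0},
  ],
)

```text
time: 28.82
tool_pos: [0.5318, -0.2308, 0.0792]
tool_rot: [0.948, 0.108, 0.299, -0.034]
ft_force: [-0.8, -1.0, -0.0]
opening: -0.0003
```

Call:
drive_tool(
  motion=[
    {"tx": 0.8,"ty": 0,"tz": 0.6,"rx": 0,"ry": 0,"rz": 0,"grip": 0},
    {"tx": 0.8,"ty": 0,"tz": 0.6,"rx": 0,"ry": 0,"rz": 0,"grip": 0},
  ],
)

```text
time: 28.98
tool_pos: [0.5337, -0.2303, 0.0791]
tool_rot: [0.948, 0.108, 0.299, -0.034]
ft_force: [-0.6, -1.2, -0.3]
opening: 0.0
```

Call:
drive_tool(
  motion=[
    {"tx": 0.8,"ty": 0,"tz": 0.6,"rx": 0,"ry": 0,"rz": 0,"grip": 0},
  ],
)

```text
time: 29.07
tool_pos: [0.5347, -0.2301, 0.0791]
tool_rot: [0.948, 0.108, 0.299, -0.034]
ft_force: [-0.8, -1.2, 0.9]
opening: -0.0005
```

```bash
python3 look.py 19
```

```text
t 29.07 tcp [ 534.7 -230.1   79.1] dock [-52.6 -24.2  79.1] open -0.5
j [-0.7   0.53  2.    1.18  0.52 -0.39] F [-0.8 -1.2  0.9] Fdock [-1.1 -1.   0.9]
tool axes in dock (cols x,y,z)
 [[ 0.819  0.     0.574]
 [ 0.    -1.     0.   ]
 [ 0.574 -0.    -0.819]]
```

View pics/c19.png

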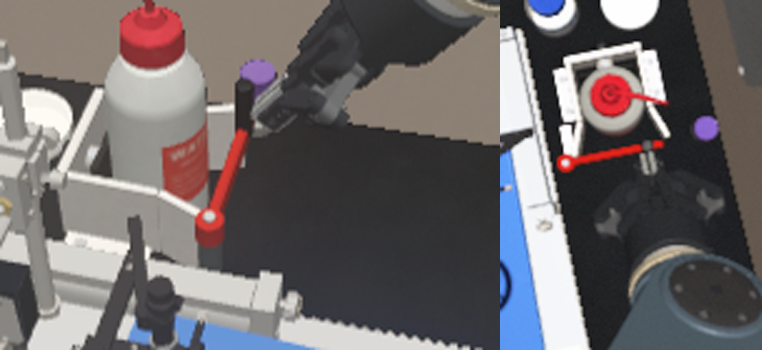

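Call:
drive_tool(
  motion=[
    {"tx": 0.8,"ty": 0,"tz": 0.6,"rx": 0,"ry": 0,"rz": 0,"grip": 0},
    {"tx": 0.8,"ty": 0,"tz": 0.6,"rx": 0,"ry": 0,"rz": 0,"grip": 0},
  ],
)

```text
time: 29.38
tool_pos: [0.5361, -0.2298, 0.0788]
tool_rot: [0.948, 0.108, 0.298, -0.034]
ft_force: [-13.5, -3.8, 5.6]
opening: -0.0001
```

Call:
drive_tool(
  motion=[
    {"tx": 0.8,"ty": 0,"tz": 0.6,"rx": 0,"ry": 0,"rz": 0,"grip": 0},
  ],
)

```text
time: 29.47
tool_pos: [0.5365, -0.2298, 0.0785]
tool_rot: [0.948, 0.108, 0.298, -0.034]
ft_force: [-21.7, -4.9, 9.6]
opening: -0.0001
```

Call:
drive_tool(
  motion=[
    {"tx": 0.8,"ty": 0,"tz": 0.6,"rx": 0,"ry": 0,"rz": 0,"grip": 0},
  ],
)

```text
time: 29.55
tool_pos: [0.5369, -0.2297, 0.0784]
tool_rot: [0.948, 0.108, 0.298, -0.033]
ft_force: [-28.5, -7.4, 13.1]
opening: 0.0003
```

Call:
drive_tool(
  motion=[
    {"tx": 0.6,"ty": 0,"tz": 0.4,"rx": 0,"ry": 0,"rz": 0,"grip": 0},
  ],
)

```text
time: 29.63
tool_pos: [0.5371, -0.2297, 0.0783]
tool_rot: [0.948, 0.107, 0.297, -0.033]
ft_force: [-32.7, -8.1, 15.9]
opening: 0.0
```

The gate hit its stop at x≈0.5360, and my batched steps pushed to about 37 N, more than needed. Backing off straight away.

Call:
drive_tool(
  motion=[
    {"tx": -2.5,"ty": 0,"tz": -1.7,"rx": 0,"ry": 0,"rz": 0,"grip": 0},
    {"tx": -2.5,"ty": 0,"tz": -1.7,"rx": 0,"ry": 0,"rz": 0,"grip": 0},
    {"tx": -8.2,"ty": 0,"tz": -5.7,"rx": 0,"ry": 0,"rz": 0,"grip": 0},
    {"tx": -16.4,"ty": 0,"tz": -11.5,"rx": 0,"ry": 0,"rz": 0,"grip": 0},
    {"tx": -16.4,"ty": 0,"tz": -11.5,"rx": 0,"ry": 0,"rz": 0,"grip": 0},
    {"tx": -16.4,"ty": 0,"tz": -11.5,"rx": 0,"ry": 0,"rz": 0,"grip": 0},
    {"tx": 0,"ty": 0,"tz": -20,"rx": 0,"ry": 0,"rz": 0,"grip": 0},
    {"tx": 0,"ty": 0,"tz": -20,"rx": 0,"ry": 0,"rz": 0,"grip": 0},
    {"tx": 0,"ty": 0,"tz": -10,"rx": 0,"ry": 0,"rz": 0,"grip": 0},
    {"tx": 0,"ty": 0,"tz": 0,"rx": 0,"ry": 0,"rz": 0,"grip": 0},
  ],
)

```text
time: 30.47
tool_pos: [0.4365, -0.2534, 0.1213]
tool_rot: [0.947, 0.108, 0.299, -0.033]
ft_force: [0.1, -1.1, 0.7]
opening: 0.0003
```

```bash
python3 look.py 20
python3 - <<'E'
from h import *
a=cv2.imread('pics/t20.png')[130:310,260:400]; b=cv2.imread('pics/s20.png')[150:300,240:380]
cv2.imwrite('pics/f20.png',np.hstack([cv2.resize(a,(420,540),interpolation=cv2.INTER_CUBIC),cv2.resize(b,(380,540),interpolation=cv2.INTER_CUBIC)]))
E
```

```text
t 30.47 tcp [ 436.5 -253.4  121.3] dock [-153.5  -24.8  121.3] open 0.3
j [-0.9   0.37  2.13  1.06  0.63 -0.44] F [ 0.1 -1.1  0.7] Fdock [-0.1 -1.1  0.7]
tool axes in dock (cols x,y,z)
 [[ 0.818 -0.001  0.575]
 [ 0.    -1.    -0.002]
 [ 0.575  0.002 -0.818]]
```

View pics/f20.png

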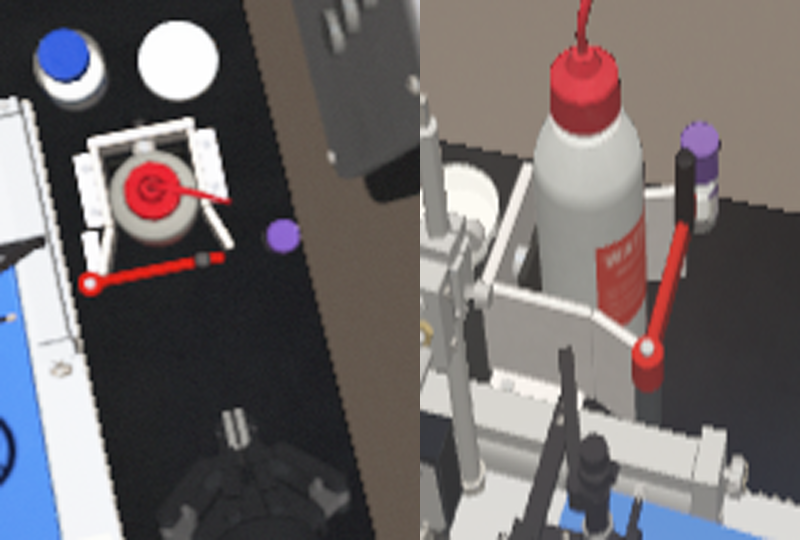

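View pics/w20.png

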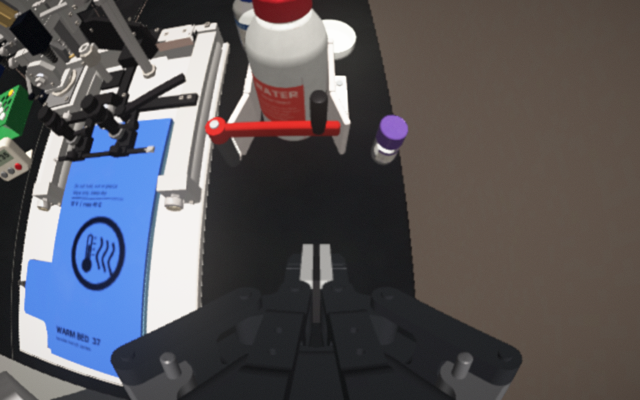

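The bottle is upright in the dock with the bar across the mouth. I'll check the gate angle, the bottle and the bystanders by triangulation.

Run:
```python
from st import *
t=load('t20');s=load('s20')
T=lambda u,v:(260+u/3,130+v/3)
S=lambda u,v:(240+(u-420)*140/380,150+v*150/540)
dk=lambda p:np.round(D.T@(p-O)*1000,1)
for k,a,b in [('hinge',(90,284),(647,347)),('post',(203,258),(685,158)),('cap',(152,190),(585,100)),('vial',(282,236),(700,136))]:
    p,e=two(t,T(*a),s,S(*b));print(k,np.round(p*1000,1),'dock',dk(p),'gap',round(e*1000,1))
# bystander masks before/after
for n,n0,n1 in [('top','top0','t20')]:
    A=load(n0)['frame'].astype(int);B=load(n1)['frame'].astype(int)
    for nm,sl in [('buf',(slice(135,168),slice(268,298))),('petri',(slice(133,167),slice(303,336))),('vial',(slice(198,220),slice(344,364)))]:
        print(nm,'mean abs diff',np.abs(A[sl]-B[sl]).mean().round(2))
```

```text
hinge [ 528.  -145.    71.2] dock [-40.   60.3  71.2] gap 1.6
post [ 548.2 -229.7  102.2] dock [-39.3 -26.8 102.2] gap 0.1
cap [ 593.  -192.6  148.1] dock [ 12.7  -0.8 148.1] gap 0.6
vial [ 568.1 -290.7   56.8] dock [-33.7 -90.7  56.8] gap 0.7
buf mean abs diff 1.2
petri mean abs diff 0.89
vial mean abs diff 1.33
```

```bash
python3 -c "from h import *;print(order.finish_job())"
```

```text
the job is handed in; nothing more can be done
None
```

The wash bottle is in the dock with the gate shut behind it, and I handed the job in at about 31 s of the 66 s allowed.

- **Push:** I tilted the tool 35° and pushed the bottle with two slightly open fingertips, about 25–30 mm above the bench, without gripping it. It stayed upright in every picture.
- **Press on the pad:** The pad was felt when the bottle's axis was about 13–14 mm past the dock origin. I held about 12.5 N at the wrist for about 1.9 s. Taking off about 2.5 N of bench friction leaves about 10 N on the pad, which agrees with 2.9 mm of spring travel. The highest wrist reading while holding was about 14 N, so the pad stayed below 15 N.
- **Gate:** After backing off, I hooked the handle post round and pushed it to its stop. It ended at dock (−39, −27) mm, against (−40, −26) expected for fully shut.
- **Final checks:** The bottle's axis is at about (13, −1) mm in the dock. The other bottle, the vial and the dish show no change in the top view, and the robot was touching nothing.

**One fault:** my last steps against the gate stop were sent together, so the fingertips briefly pressed the handle with about 37 N. That is below the 40 N limit, but much more than was needed.

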